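# Fit the sensor carrier on the seeding bench's dovetail rail

### The arm

A 6-joint arm with a two-finger parallel gripper is mounted at the origin on the work surface. World frame = base frame: x ahead of the robot, y to its left, z up, the work surface at z = 0. Lengths are in m, angles in rad, forces in N, time in s.
With the tool pointing down it reaches from about 0.4 to 0.925 m from the base axis. Payload 12.5 kg.
Tool frame: the origin (TCP) lies at the very end of the fingers, on their centre line; the grasp point (between the pads) lies env.grip_depth behind it (env.grip_depth is the distance from the TCP to the grasp point, in m); x points along the fingers, z is the direction in which the jaws open and shut, and the axes are right-handed (so a half turn about x gives the same grasp; the last joint's range is limited). The gripper opens to 95 mm and grips with 3 to 60 N. Pads are 20 mm wide; open, the fingers measure 119 mm over their backs; the gripper's body (75 mm by 180 mm) begins 59 mm behind the grasp point.
Start: joints at [1.072, 0.491, 1.559, -0, 1.092, -0.106], TCP at [0.239, 0.577, 0.215] pointing down, gripper open.
Joint ranges: [-3.1, 3.1], [-0.84, 2.19], [0.05, 2.79], [-1.13, 4.28], [0.06, 2.93], [-2.69, 2.69]. Speed limits (rad/s): [2.22, 2.22, 2.79, 3.14, 3.14, 3.14].

### API

Orientations are given as a 3x3 rotation matrix whose columns are the frame's x, y, z axes.
In Python, from workcell import env gives the robot as it stands.
- The arm moves only by the tool drive_tool, never from a script. Its argument "series" is a list that holds one entry, the list of rows, each a list of 7 numbers: the closure, from -1 (fully open) to 1 (shut), so that 0 is half open, then the shift along the tool's x, y, z normalised to -1 to 1, where 1 is 120 mm, then the turn, a rotation vector about the tool's x, y, z normalised to -1 to 1, where 1 is 6 degrees. In form: [[[gripper, dx, dy, dz, ax, ay, az], ...]]. A call has exactly 10 rows; each row shifts and turns the pose as measured when the row begins, along the tool's axes as they then stand; what a row does not reach is not made up. A row lasts 1/8 s, in which the tool goes at most 62.5 mm and 10.7 degrees, less where a joint would pass 70% of its speed; a pose out of reach is approached as far as the arm can. A call with a number of a shift or a turn outside -1 to 1 is refused whole. A call with a gripper value outside its range is refused whole. The fingers move at their own pace and stop on an object; "grip_force" is the grip in N (left out, the last holds). Time passes only in rows, so rows that do not move let the fingers close, or fill a call up. It gives the time, the measured TCP pose, the force and the opening at its end, in the units of the state.
- env.sense(): the state, without advancing time (a new reading comes with each control period).
- env.snapshot(name): name is "scene" or "top"; returns a dict with "img" (384x512x3 uint8, red, green, blue), "mtx" (3x3 intrinsics, pixels), "R" (3x3) and "t" (3): a world point X has camera coordinates R X + t. Camera axes: x right, y down, z forward; pixel columns grow to the right and rows downward; lengths in m; the calibration is good to about 2 mm. A picture is of the moment at which its call begins. There is no depth.
- env.hand_in(): hands the job in, once; it reports no verdict.
The state is a dict: "t": time; "joint_pos": joint angles; "qvel": joint speeds; "tau": joint torques, N m; "position": TCP position; "tool_rot": TCP orientation; "ft_force": force on the tool from outside, world axes, zero at the start; "wrist_torque": the same for the moment, N m; "gripper_width": opening from 0.0 (shut) to 1.0 (fully open).
Only numpy, scipy, OpenCV 4.12 (cv2) and the standard library are available. Lean on these libraries where they do the work, as an engineer would, in place of code of your own. Each camera call takes 0.05 s, during which the arm holds its last target.

### The job

Take the sensor carrier from the bench, slide it onto the dovetail rail from the rail's open end and push it gently on until you feel it bear against the stop, without ramming it. Then turn its clamp knob clockwise until it is firmly tight, but do not force it, and let go with the carrier still square and against the stop. Leave the jar, the cup and the dibber alone.

Things in the scene. Friction and masses are not known exactly. Their poses are not given: they have to be found in the camera images.
- carrier: Loose aluminium slide, 80 mm long (x, along its groove), 0.5 kg, plate top 26 mm up. Origin: mid-length on the groove's centre line, at foot level; z up; the clamp knob is at +y. Under the plate two jaws 18 mm deep, outer faces 40 mm either side of the centre line, hook under the rail with about 1 mm play each side and 2 mm above it. Feet rest on the bench, then slide on the rail's base plate.
- head (a point): Centre of the carrier's sensor head, the place to grip: grey plastic box 36 mm (x) by 30 mm (y) by 46 mm tall, same axes as the carrier. This point lies 49 mm above the carrier's feet, 22 mm to the -y side of the groove's centre line, midway along it. Carried or pushed by it, the slide drags with a few newtons.
- knob_grip (a point): Point on the upright axis of the carrier's clamp knob at gripping height: 52 mm above the feet, 31.1 mm to the +y side of the groove's centre line, midway along x. The black grip is a bar 42 mm long, 12 mm thick, 36 to 64 mm above the feet; its length runs along this point's y axis turned 0.65 rad anticlockwise seen from above (the point turns with the knob). Pinch it across its thickness.
- knob (a joint): Clamp knob angle in rad, 0 (loose) to 1.6 (end), growing clockwise seen from above; at 0 the knob_grip point's x axis is the carrier's x. It turns an eccentric against the rail's side. Torque felt between small steps: up to 0.14 Nm while free, firmly tight at about 0.2 Nm more, too much at 0.4 more. Its spline is set differently each time: tight anywhere from 0.5 to 1.5 rad. Stays where it is left.
- rail: Fixed steel dovetail rail on a grey base plate 300 (x) by 120 (y) by 12 mm. Origin: centre of the plate's underside, on the bench; x runs along the rail from open end to stop, z up. Rail centred on y = 0, from x = -20 mm (open end, first 12 mm tapered) to 150 mm, top 41 mm wide and 28 mm above the bench, sides undercut 30 degrees. Bare plate from x = -150 to -20 mm: landing for the carrier.
- stop: Dark steel stop block fixed across the rail, same axes as the rail. Origin: on the face that the carrier meets, at the top of the base plate, centred on the rail; the block extends 22 mm to +x, is 64 mm wide and 26 mm tall. At home the end of the carrier touches this face, the carrier's middle being 40 mm before it.
- jar: Bystander: amber jar with white cap, 60 mm across, 85 mm tall, origin under its centre.
- cup: Bystander: white plastic cup, 72 mm across, 70 mm tall, origin under its centre.
- dibber: Bystander: dibber lying on the bench, wooden handle 22 mm thick, 150 mm long in all, along its x; origin on the underside near the middle.
Things that resemble listed ones, but are neither listed nor needed, are in the scene too. What is shaped like the carrier but red or yellow is not meant.

How it is judged:
By the outcome, as a careful person would: the job done as asked, in the order asked, and still so for the second after the job is handed in, with the robot touching nothing.
It also fails if it takes over 72 s, if anything falls off the work surface, if the arm or the gripper's body presses on something with over 40 N, if the wrist force passes 120 N, or if a joint passes its speed limit or range.

## Working session

There is one attempt and no reset: what is moved stays moved. The work goes in short steps, Python scripts to look and compute and a tool call to move; the robot and the scene stay as the last step left them, time stands still between calls to the robot, and variables do not carry over. Pictures are saved under pics/ and viewed, and the job is handed in when it is done.

Besides the shell and the picture viewer there is one more tool, called after "Request:" as a command line: name --argument value ..., lists and objects as JSON in quotes. drive_tool: Moves the arm, as the interface text tells. Its arguments: {"type":"object","properties":{"series":{"type":"array"},"grip_force":{"type":"number"}},"required":["series"]}

```bash
ls; mkdir -p pics; python3 - <<'E'
from workcell import env
import cv2,numpy as np
for n in ("scene","top"):
    s=env.snapshot(n); cv2.imwrite(f"pics/{n}0.png",cv2.resize(s["img"][:,:,::-1],(800,600),interpolation=cv2.INTER_CUBIC))
    np.savez(f"{n}0.npz",**s)
    print(n,s["mtx"].tolist(),s["R"].tolist(),s["t"].tolist())
print(env.grip_depth); print(env.sense())
E
```

```text
pics
scene [[361.19515377949676, 0.0, 257.26417161739454], [0.0, 361.19515377949676, 196.2746797194002], [0.0, 0.0, 1.0]] [[-0.7164600604201119, 0.6976100574199815, -0.005018925113951545], [0.5596996318891115, 0.5704989155372737, -0.6010551633868454], [-0.41643883570820156, -0.43344110921471696, -0.7991917798355496]] [0.4207841398481716, -0.21992953756547431, 1.285055174299938]
top [[357.0609494579699, 0.0, 258.8606437441145], [0.0, 357.0609494579699, 192.0844396695483], [0.0, 0.0, 1.0]] [[-0.02291259610969059, -0.9996496815850833, -0.013248662059073327], [-0.9862761554082362, 0.0247694759696265, -0.16323546898066807], [0.16350644700641853, 0.009326691108395832, -0.9864981777075444]] [-0.05417680213904235, 0.55702898794002, 0.963219409322846]
0.0188
{'t': 0.1, 'joint_pos': array([ 1.07238738e+00,  4.91449885e-01,  1.55939587e+00,  2.47204531e-06,
        1.09166966e+00, -1.05608916e-01]), 'qvel': array([ 0.00181843, -0.00119181, -0.00175997, -0.00041314, -0.00153438,
       -0.0003822 ]), 'tau': array([ 2.33952713e-03, -6.13625693e+01, -2.58603752e+01,  6.93529984e-02,
        4.71010152e-02, -1.33898625e-04]), 'position': array([0.23911759, 0.57722095, 0.21414833]), 'tool_rot': array([[-4.43033733e-04, -9.23840438e-01,  3.82777545e-01],
       [-8.09454495e-04,  3.82777789e-01,  9.23840088e-01],
       [-9.99999574e-01,  9.94513185e-05, -9.17390267e-04]]), 'ft_force': array([-0.27533097, -0.15645203, -0.05860574]), 'wrist_torque': array([0.00826193, 0.00294698, 0.02084589]), 'gripper_width': 1.0013715583168132}
```

View pics/scene0.png

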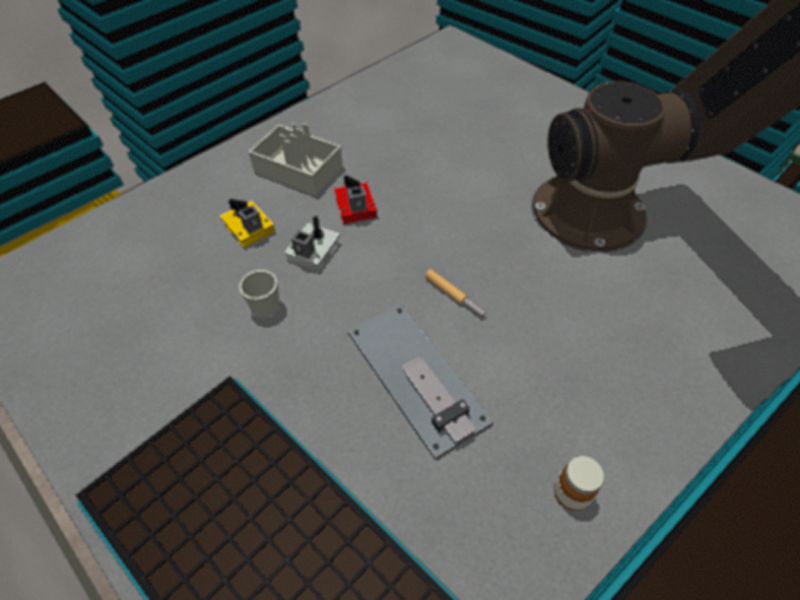

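View pics/top0.png

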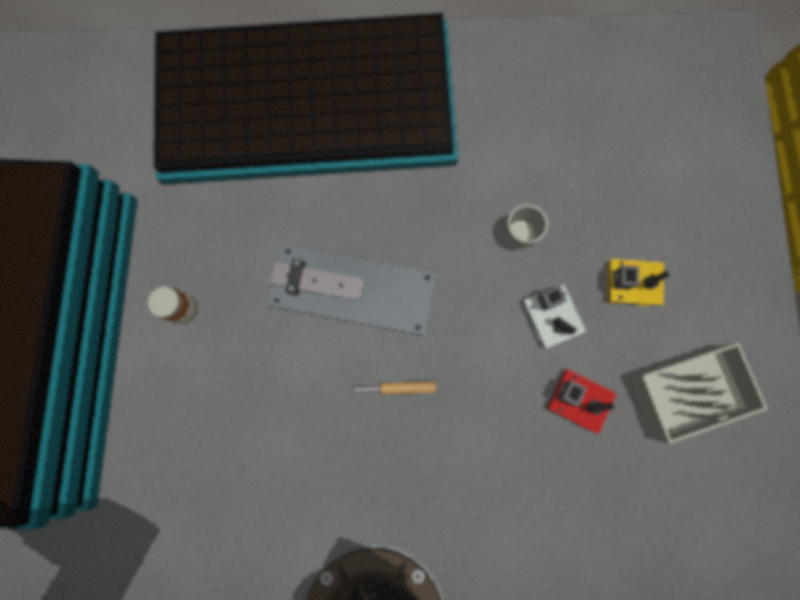

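Both views show the grey carrier at about (553,316) in the top view and (313,245) in the scene view. The rail runs from about (435,300) to (270,275) in the top view, with its stop on the left (+y). I'll zoom in for exact corners.

```bash
python3 - <<'E'
import cv2,numpy as np
def crop(n,x0,y0,w,h,k,out):
    im=np.load(f"{n}0.npz")["img"][y0:y0+h,x0:x0+w,::-1]
    im=cv2.resize(im,None,fx=k,fy=k,interpolation=cv2.INTER_CUBIC)
    for i in range(0,w,10):
        cv2.putText(im,str(x0+i),(i*k,8),0,0.3,(0,0,255),1); cv2.line(im,(i*k,10),(i*k,14),(0,0,255),1)
    for i in range(0,h,10):
        cv2.putText(im,str(y0+i),(0,i*k+4),0,0.3,(0,0,255),1)
    cv2.imwrite(f"pics/{out}.png",im)
crop("top",325,175,60,55,10,"c_top"); crop("scene",175,130,55,50,11,"c_scn")
crop("top",165,150,120,70,6,"r_top"); crop("scene",215,190,110,110,5,"r_scn")
E
```

```text
(no output)
```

View pics/c_top.png

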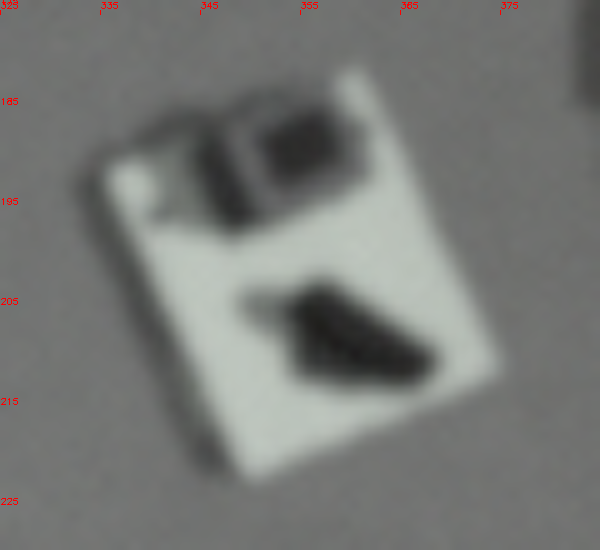

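View pics/c_scn.png

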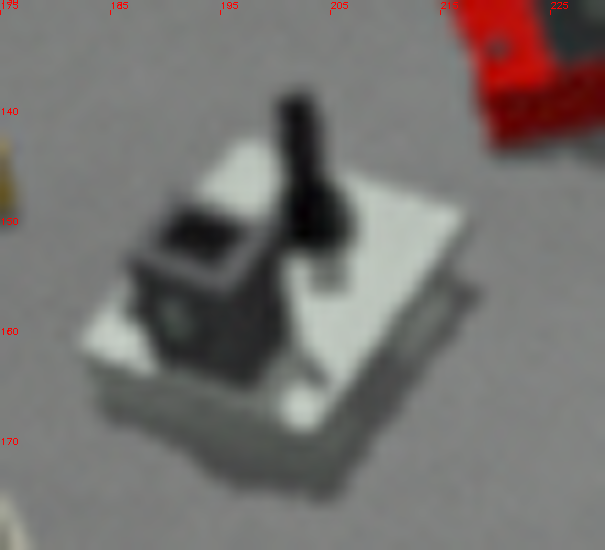

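View pics/r_top.png

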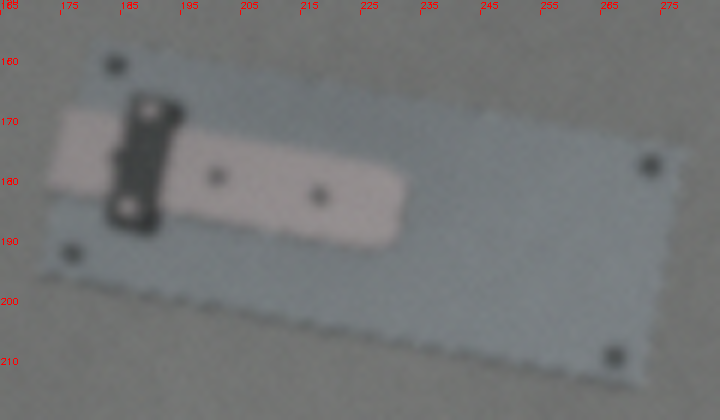

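View pics/r_scn.png

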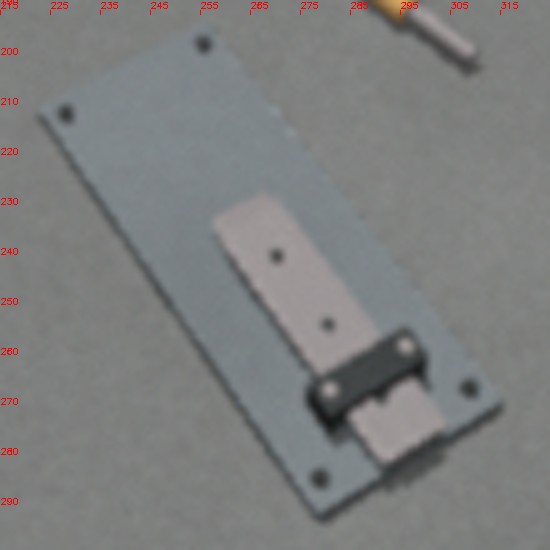

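```bash
cat > h.py <<'E'
import numpy as np,cv2
from scipy.optimize import least_squares
C={n:np.load(f"{n}0.npz") for n in("top","scene")}
def proj(n,X):
    c=C[n]; p=np.atleast_2d(X)@c["R"].T+c["t"]; q=p@c["mtx"].T; return q[:,:2]/q[:,2:]
def T(p,P):
    c,s=np.cos(p[2]),np.sin(p[2]); P=np.atleast_2d(P); return np.c_[p[0]+c*P[:,0]-s*P[:,1],p[1]+s*P[:,0]+c*P[:,1],P[:,2]]
def unc(pts,x0,y0,k): return (np.array(pts,float)+.5)/k-.5+[x0,y0]
E
cat > fit.py <<'E'
from h import *
ct=unc([(355,65),(500,370),(248,482),(105,160)],325,175,10)   # (+?): right-top...
cs=unc([(78,345),(255,135),(470,210),(305,432)],175,130,11)
# carrier x -> world +y (image left in top). corners in order for top: (-x,-y),(-x,+y),(+x,+y),(+x,-y)
def cc(a,b): return np.array([[-.04,-a,.026],[-.04,b,.026],[.04,b,.026],[.04,-a,.026]])
def rc(v,use=("top","scene")):
    P=T(v,cc(v[3],v[4])); r=[]
    if "top" in use: r.append(proj("top",P)-ct)
    if "scene" in use: r.append(proj("scene",P[[0,1,2,3]])-cs)
    return np.concatenate(r).ravel()
for u in (("top",),("scene",),("top","scene")):
    f=least_squares(rc,[.45,-.35,1.9,.04,.04],args=(u,)); print("carrier",u,f.x.round(4),np.round(f.fun,1))
car=f.x
rt=unc([(690,145),(642,387),(45,277),(100,42),(650,165),(615,357),(72,253),(116,65),(62,108),(48,192)],165,150,6)
rs=unc([(38,115),(205,28),(502,405),(320,517),(66,114),(203,44),(470,388),(320,479),(385,463),(443,428)],215,190,5)
def rr(v,use=("top","scene")):
    a,b=v[3:5]
    P=np.array([[-.15,.06,.012],[-.15,-.06,.012],[.15,-.06,.012],[.15,.06,.012],[-a,b,.012],[-a,-b,.012],[a,-b,.012],[a,b,.012],[.15,.0205,.028],[.15,-.0205,.028]])
    P=T(v,P); r=[]
    if "top" in use: r.append(proj("top",P)-rt)
    if "scene" in use: r.append(proj("scene",P)-rs)
    return np.concatenate(r).ravel()
for u in (("top",),("scene",),("top","scene")):
    f=least_squares(rr,[.5,.1,1.4,.13,.05],args=(u,)); print("rail",u,f.x.round(4)); print(np.round(f.fun.reshape(-1,2),1).tolist())
rail=f.x
np.savez("fit.npz",car=car,rail=rail)
def seg(im,n,P,k,x0,y0,col):
    q=((proj(n,P)+.5-[x0,y0])*k-.5).astype(int); cv2.polylines(im,[q.reshape(-1,1,2)],True,col,1)
def box(cx,cy,hx,hy,z): return np.array([[cx-hx,cy-hy,z],[cx+hx,cy-hy,z],[cx+hx,cy+hy,z],[cx-hx,cy+hy,z]])
for n,(x0,y0,w,h) in {"top":(160,145,230,85),"scene":(170,125,160,180)}.items():
    k=3 if n=="top" else 3
    im=cv2.resize(C[n]["img"][y0:y0+h,x0:x0+w,::-1],None,fx=k,fy=k,interpolation=cv2.INTER_CUBIC)
    for z in(.026,0): seg(im,n,T(car,box(0,(car[4]-car[3])/2,.04,(car[4]+car[3])/2,z)),k,x0,y0,(0,0,255))
    for z in(.072,.026): seg(im,n,T(car,box(0,-.022,.018,.015,z)),k,x0,y0,(0,255,0))
    kp=T(car,[0,.0311,0])[0]; 
    for z in(.064,.036): seg(im,n,T([kp[0],kp[1],car[2]+.65],box(0,0,.006,.021,z)),k,x0,y0,(255,255,0))
    seg(im,n,T(rail,box(0,0,.15,.06,.012)),k,x0,y0,(255,0,0))
    seg(im,n,T(rail,box(.065,0,.085,.0205,.028)),k,x0,y0,(0,255,0))
    cv2.imwrite(f"pics/ov_{n}.png",im)
E
python3 fit.py
```

```text
carrier ('top',) [ 3.4948  0.7968  1.9366 -3.1312  3.229 ] [ 0.2 -0.5  0.2  0.2 -0.2 -0.2 -0.2  0.5]
carrier ('scene',) [-10.6435  -4.3385   1.9147  11.9091 -11.8107] [-0.2 -0.1 -0.4 -0.2  0.5  0.3  0.2  0. ]
carrier ('top', 'scene') [ -9.8785  -4.2279   1.9285  11.154  -11.056 ] [ 0.2  0.   0.   0.9 -0.6  0.2 -0.3  0.7 -0.7  0.3 -1.2  0.  -0.2  0.4
 -0.1  0.2]
rail ('top',) [ 0.5868  0.0307  1.3677  0.1346 -0.0481]
[[-7.5, 39.6], [7.6, -40.7], [7.8, -39.7], [-10.2, 38.6], [0.4, -0.7], [0.5, -0.7], [0.5, 0.4], [0.1, 0.3], [-2.3, 13.5], [3.1, -14.0]]
rail ('scene',) [ 0.5845  0.0324  1.3755  0.1347 -0.0483]
[[32.8, -18.9], [-34.5, 16.0], [-35.8, 21.6], [37.5, -24.5], [-0.7, 0.6], [-0.7, 0.3], [0.5, -0.9], [0.9, -0.3], [13.3, -8.7], [-11.1, 6.4]]
rail ('top', 'scene') [ 0.5856  0.0316  1.3721  0.1347 -0.0481]
[[-7.6, 39.9], [7.3, -40.5], [7.3, -39.1], [-10.4, 39.3], [0.1, -0.5], [0.4, -0.4], [0.2, 1.1], [-0.3, 0.9], [-2.6, 14.2], [2.7, -13.4], [32.6, -18.9], [-34.8, 16.0], [-36.5, 21.7], [36.9, -24.2], [-1.0, 0.5], [-1.0, 0.3], [-0.2, -0.6], [0.3, -0.2], [12.7, -8.5], [-11.7, 6.6]]
```

```bash
python3 - <<'E'
s=open('fit.py').read()
s=s.replace("def rc(v","""hs=unc([(133,262),(180,193),(285,215),(232,287)],175,130,11)
ht=unc([(345,85),(375,172),(265,217),(232,128)],325,175,10)
def rc(v""").replace("proj(\"top\",P)-ct)","proj(\"top\",P)-ct);r.append(proj('top',H)-ht)").replace("[[0,1,2,3]])-cs)",")-cs);r.append(proj('scene',H)-hs)")
s=s.replace("P=T(v,cc(v[3],v[4]));","P=T(v,cc(v[3],v[4]));H=T(v,[[-.018,-.037,.072],[-.018,-.007,.072],[.018,-.007,.072],[.018,-.037,.072]]);").replace("proj(\"scene\",P[[0,1,2,3]])","proj(\"scene\",P)")
s=s.replace("proj(\"scene\",P)-cs)","proj('scene',P)-cs);r.append(proj('scene',H)-hs)") if "proj('scene',H)" not in s else s
s=s.replace("[[-.15,.06,.012],[-.15,-.06,.012],[.15,-.06,.012],[.15,.06,.012],[-a,b,.012],[-a,-b,.012],[a,-b,.012],[a,b,.012],[.15,.0205,.028],[.15,-.0205,.028]]","[[-.15,-.06,.012],[-.15,.06,.012],[.15,.06,.012],[.15,-.06,.012],[-a,-b,.012],[-a,b,.012],[a,b,.012],[a,-b,.012],[.15,-.0205,.028],[.15,.0205,.028]]")
open('fit.py','w').write(s)
E
grep -n "rc(v" -A5 fit.py; python3 fit.py
```

```text
8:def rc(v,use=("top","scene")):
9-    P=T(v,cc(v[3],v[4]));H=T(v,[[-.018,-.037,.072],[-.018,-.007,.072],[.018,-.007,.072],[.018,-.037,.072]]); r=[]
10-    if "top" in use: r.append(proj("top",P)-ct);r.append(proj('top',H)-ht)
11-    if "scene" in use: r.append(proj("scene",P)-cs);r.append(proj('scene',H)-hs)
12-    return np.concatenate(r).ravel()
13-for u in (("top",),("scene",),("top","scene")):
carrier ('top',) [ 0.5308 -0.3389  1.9289  0.043   0.0548] [ 0.5 -0.5  0.3  0.3 -0.3 -0.4  0.   0.3 -0.5 -0.8  1.1  0.5  0.1  0.8
 -1.1 -0.3]
carrier ('scene',) [ 0.5292 -0.3357  1.9311  0.0415  0.0574] [-0.   0.3 -0.5 -0.1  0.6  0.2  0.6  0.2 -0.8 -0.9 -0.1 -0.8  0.1  0.6
  0.   0.4]
carrier ('top', 'scene') [ 0.5298 -0.3376  1.929   0.0425  0.0556] [ 0.1  0.   0.   0.9 -0.6  0.2 -0.3  0.8 -0.9 -0.5  0.7  0.8 -0.4  1.2
 -1.6  0.  -0.7  0.3 -1.2  0.  -0.2  0.4 -0.1  0.2 -1.4 -1.1 -0.6 -1.
 -0.4  0.4 -0.5  0.2]
rail ('top',) [0.5857 0.0308 1.362  0.1346 0.0481]
[[-0.3, 0.3], [0.3, -0.0], [-1.1, -0.5], [-1.3, -0.4], [0.5, -0.0], [0.4, -0.1], [0.4, 0.5], [0.2, 0.5], [0.8, 0.0], [0.0, -0.4]]
rail ('scene',) [0.5861 0.0337 1.3591 0.1346 0.048 ]
[[-0.6, -1.4], [0.2, -1.2], [0.6, -0.6], [-0.5, 0.1], [-0.2, 0.7], [-0.1, 0.7], [-0.1, 0.5], [0.0, 0.5], [-0.4, 0.6], [1.0, -0.4]]
rail ('top', 'scene') [0.5858 0.0323 1.3604 0.1348 0.0481]
[[-0.8, 0.4], [-0.2, -0.0], [-1.6, -0.6], [-1.7, -0.5], [0.0, 0.0], [-0.1, -0.0], [-0.1, 0.4], [-0.3, 0.4], [0.4, -0.1], [-0.5, -0.5], [-0.9, -1.7], [-0.1, -1.4], [0.3, -1.1], [-0.7, -0.3], [-0.5, 0.3], [-0.4, 0.4], [-0.4, 0.1], [-0.2, 0.1], [-0.6, 0.1], [0.7, -0.9]]
```

View pics/ov_top.png

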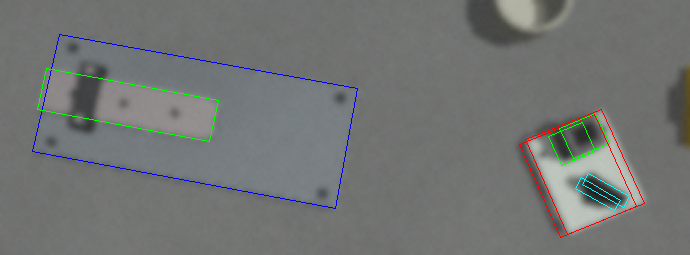

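View pics/ov_scene.png

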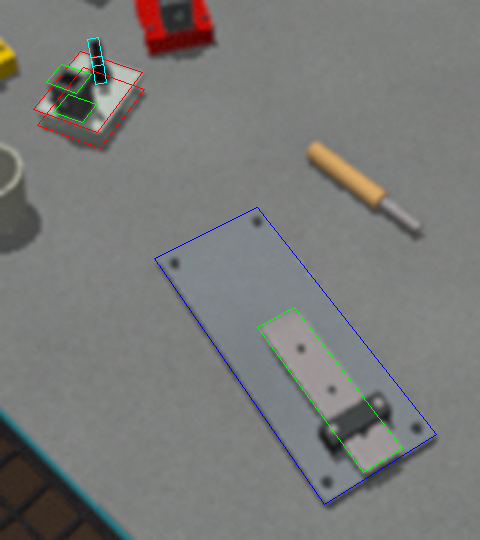

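Overlays match the plate, head, knob and rail to about 2 mm. I'll write a planner that computes row numbers.

```bash
cat > plan.py <<'E'
import numpy as np
from scipy.spatial.transform import Rotation as R
def yawR(y):
    c,s=np.cos(y),np.sin(y); return np.array([[0,-s,c],[0,c,s],[-1,0,0]])
def turn_delta(M,yaw,cw=0):
    y0=np.arctan2(M[1,2],M[0,2]); d=(yaw-y0+np.pi)%(2*np.pi)-np.pi
    return d+cw*2*np.pi
def plan(p,M,target,yaw,n,g,extra=0,pn=None):
    """straight line, n rows; prints rows rounded"""
    y0=np.arctan2(M[1,2],M[0,2]); d=turn_delta(M,yaw,extra)
    p=np.array(p);Mc=np.array(M); out=[]
    p0=p.copy()
    for i in range(1,n+1):
        gp=p0+(np.array(target)-p0)*i/n; gM=yawR(y0+d*i/n)
        sh=(Mc.T@(gp-p)/.12).round(2 if n>4 else 3); rv=(np.degrees(R.from_matrix(Mc.T@gM).as_rotvec())/6).round(2)
        out.append([g]+[float(v)+0. for v in sh]+[float(v)+0. for v in rv])
        p=p+Mc@sh*.12; Mc=Mc@R.from_rotvec(np.radians(rv*6)).as_matrix()
    for r in out: print(str(r).replace(" ",""),end=",\n")
    return p,Mc
def head(c): return np.array([c[0]+.022*np.sin(c[2]),c[1]-.022*np.cos(c[2])])
E
python3 - <<'E'
from plan import *
from workcell import env
s=env.sense(); f=np.load('fit.npz'); h=head(f['car']); print(h)
p,M=plan(s['position'],s['tool_rot'],[.56,.10,.2],-.0,12,-1); print()
p,M=plan(p,M,[h[0],h[1],.12],f['car'][2]-np.pi,12,-1)
E
```

```text
[ 0.55044286 -0.32993245]
[-1,0.01,-0.33,-0.22,0.94,-0.01,0.0],
[-1,0.01,-0.36,-0.19,0.93,0.0,0.0],
[-1,0.01,-0.36,-0.15,0.94,0.0,0.0],
[-1,0.01,-0.39,-0.11,0.94,0.0,0.0],
[-1,0.01,-0.39,-0.08,0.94,0.0,0.0],
[-1,0.01,-0.4,-0.04,0.93,0.0,0.0],
[-1,0.01,-0.4,0.0,0.94,0.0,0.0],
[-1,0.01,-0.39,0.04,0.94,0.0,0.0],
[-1,0.01,-0.4,0.08,0.94,0.0,0.0],
[-1,0.01,-0.38,0.12,0.93,0.0,0.0],
[-1,0.01,-0.37,0.15,0.94,0.0,0.0],
[-1,0.01,-0.35,0.19,0.94,0.0,0.0],

[-1,0.06,-0.3,-0.01,0.96,0.0,0.0],
[-1,0.05,-0.3,0.03,0.97,0.0,0.0],
[-1,0.06,-0.29,0.05,0.96,0.0,0.0],
[-1,0.05,-0.29,0.08,0.97,0.0,0.0],
[-1,0.06,-0.27,0.11,0.96,0.0,0.0],
[-1,0.05,-0.27,0.14,0.97,0.0,0.0],
[-1,0.06,-0.25,0.17,0.96,0.0,0.0],
[-1,0.05,-0.23,0.18,0.97,0.0,0.0],
[-1,0.06,-0.21,0.21,0.96,0.0,0.0],
[-1,0.05,-0.19,0.24,0.97,0.0,0.0],
[-1,0.06,-0.16,0.24,0.96,0.0,0.0],
[-1,0.05,-0.14,0.27,0.97,0.0,0.0],
```

Request:
drive_tool --series '[[[-1, 0.01, -0.33, -0.22, 0.94, 0, 0], [-1, 0.01, -0.36, -0.19, 0.93, 0, 0], [-1, 0.01, -0.36, -0.15, 0.94, 0, 0], [-1, 0.01, -0.39, -0.11, 0.94, 0, 0], [-1, 0.01, -0.39, -0.08, 0.94, 0, 0], [-1, 0.01, -0.4, -0.04, 0.93, 0, 0], [-1, 0.01, -0.4, 0.0, 0.94, 0, 0], [-1, 0.01, -0.39, 0.04, 0.94, 0, 0], [-1, 0.01, -0.4, 0.08, 0.94, 0, 0], [-1, 0.01, -0.38, 0.12, 0.93, 0, 0]]]'

```text
t: 1.35
position: [0.5073, 0.1652, 0.1996]
tool_rot: [[-0.003, -0.17, 0.986], [-0.003, 0.986, 0.17], [-1.0, -0.002, -0.004]]
ft_force: [1.5, 1.3, 0.4]
gripper_width: 1.002
```

```bash
python3 - <<'E'
from plan import *
from workcell import env
s=env.sense(); f=np.load('fit.npz'); h=head(f['car'])
p,M=plan(s['position'],s['tool_rot'],[h[0],h[1],.11],f['car'][2]-np.pi,14,-1)
E
```

```text
[-1,0.05,-0.29,-0.02,0.94,-0.03,0.02],
[-1,0.06,-0.3,0.0,0.95,0.0,0.0],
[-1,0.05,-0.29,0.03,0.94,0.0,0.01],
[-1,0.05,-0.29,0.07,0.94,0.0,0.0],
[-1,0.06,-0.29,0.09,0.95,0.0,0.0],
[-1,0.05,-0.27,0.12,0.94,-0.01,0.0],
[-1,0.05,-0.26,0.14,0.94,0.0,0.0],
[-1,0.06,-0.24,0.17,0.95,0.0,0.0],
[-1,0.05,-0.22,0.19,0.94,0.0,0.0],
[-1,0.05,-0.21,0.21,0.94,0.0,0.0],
[-1,0.06,-0.18,0.24,0.95,0.0,-0.01],
[-1,0.05,-0.16,0.25,0.94,0.0,0.0],
[-1,0.05,-0.13,0.26,0.94,0.0,0.0],
[-1,0.06,-0.11,0.28,0.95,0.0,0.0],
```

Request:
drive_tool --series '[[[-1, 0.05, -0.29, -0.02, 0.94, -0.03, 0.02], [-1, 0.06, -0.3, 0.0, 0.95, 0.0, 0.0], [-1, 0.05, -0.29, 0.03, 0.94, 0.0, 0.01], [-1, 0.05, -0.29, 0.07, 0.94, 0.0, 0.0], [-1, 0.06, -0.29, 0.09, 0.95, 0.0, 0.0], [-1, 0.05, -0.27, 0.12, 0.94, -0.01, 0.0], [-1, 0.05, -0.26, 0.14, 0.94, 0.0, 0.0], [-1, 0.06, -0.24, 0.17, 0.95, 0.0, 0.0], [-1, 0.05, -0.22, 0.19, 0.94, 0.0, 0.0], [-1, 0.05, -0.21, 0.21, 0.94, 0.0, 0.0]]]'

```text
t: 2.6
position: [0.5321, -0.2014, 0.1319]
tool_rot: [[-0.002, 0.753, 0.658], [0.001, 0.658, -0.753], [-1.0, -0.001, -0.002]]
ft_force: [0.4, -0.4, 0.9]
gripper_width: 0.998
```

```bash
python3 - <<'E'
from plan import *
from workcell import env
s=env.sense(); f=np.load('fit.npz'); h=head(f['car'])
p,M=plan(s['position'],s['tool_rot'],[h[0],h[1],.10],f['car'][2]-np.pi,7,-1)
E
```

```text
[-1,0.04,-0.08,0.13,0.49,-0.02,0.01],
[-1,0.04,-0.08,0.13,0.49,0.0,0.0],
[-1,0.03,-0.07,0.14,0.49,0.0,0.0],
[-1,0.04,-0.07,0.14,0.5,0.0,0.0],
[-1,0.04,-0.05,0.15,0.49,0.0,0.0],
[-1,0.04,-0.05,0.14,0.49,0.0,0.0],
[-1,0.04,-0.04,0.15,0.49,0.0,0.0],
```

Request:
drive_tool --series '[[[-1, 0.04, -0.08, 0.13, 0.49, -0.02, 0.01], [-1, 0.04, -0.08, 0.13, 0.49, 0.0, 0.0], [-1, 0.03, -0.07, 0.14, 0.49, 0.0, 0.0], [-1, 0.04, -0.07, 0.14, 0.5, 0.0, 0.0], [-1, 0.04, -0.05, 0.15, 0.49, 0.0, 0.0], [-1, 0.04, -0.05, 0.14, 0.49, 0.0, 0.0], [-1, 0.04, -0.04, 0.15, 0.49, 0.0, 0.0], [-1, 0, 0, 0, 0, 0, 0], [-1, 0, 0, 0, 0, 0, 0], [-1, 0, 0, 0, 0, 0, 0]]]'

```text
t: 3.85
position: [0.5503, -0.3371, 0.0963]
tool_rot: [[-0.002, 0.944, 0.331], [0.002, 0.331, -0.944], [-1.0, -0.001, -0.002]]
ft_force: [-0.1, 0.3, 0.1]
gripper_width: 0.999
```

```bash
python3 - <<'E'
from plan import *
from workcell import env
import cv2
s=env.sense(); f=np.load('fit.npz'); h=head(f['car']); print(h,s['position'])
p,M=plan(s['position'],s['tool_rot'],[h[0],h[1],.034],f['car'][2]-np.pi,7,-1)
for n,(x0,y0) in {"top":(300,140),"scene":(140,90)}.items():
    i=env.snapshot(n)["img"][y0:y0+120,x0:x0+130,::-1]; cv2.imwrite(f"pics/{n}1.png",cv2.resize(i,None,fx=4,fy=4,interpolation=2))
a=[cv2.imread(f"pics/{n}1.png") for n in("top","scene")]; cv2.imwrite("pics/b1.png",np.hstack(a)[:, :1040][:, ::1] if 0 else cv2.resize(np.hstack(a),(800,369)))
E
```

```text
[ 0.55044286 -0.32993245] [ 0.55029555 -0.33710119  0.09632595]
[-1,0.07,0.0,-0.01,-0.03,-0.02,0.01],
[-1,0.08,0.01,-0.01,-0.03,0.0,0.0],
[-1,0.07,0.0,0.0,-0.03,0.0,0.0],
[-1,0.08,0.0,-0.01,-0.03,0.0,0.0],
[-1,0.07,0.01,-0.01,-0.03,0.0,0.0],
[-1,0.08,0.0,-0.01,-0.02,0.0,0.0],
[-1,0.07,0.0,-0.01,-0.03,0.0,0.0],
```

View pics/b1.png

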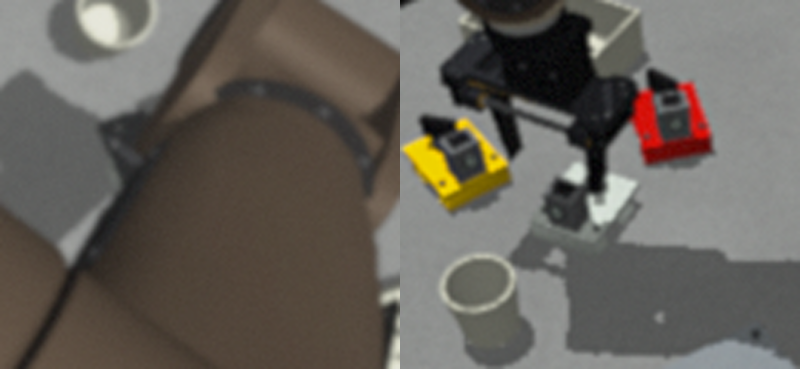

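The scene view shows the open fingers straddling the grey head (about (565,205)) with the red and yellow parts clear. I'll go down and close.

Request:
drive_tool --series '[[[-1, 0.07, 0.0, -0.01, -0.03, -0.02, 0.01], [-1, 0.08, 0.01, -0.01, -0.03, 0, 0], [-1, 0.07, 0.0, 0, -0.03, 0, 0], [-1, 0.08, 0.0, -0.01, -0.03, 0, 0], [-1, 0.07, 0.01, -0.01, -0.03, 0, 0], [-1, 0.08, 0, -0.01, -0.02, 0, 0], [-1, 0.07, 0, -0.01, -0.03, 0, 0], [-0.5, 0, 0, 0, 0, 0, 0], [0, 0, 0, 0, 0, 0, 0], [1, 0, 0, 0, 0, 0, 0]]]' --grip_force 25

```text
t: 5.2
position: [0.5502, -0.3282, 0.0293]
tool_rot: [[-0.0, 0.936, 0.353], [0.0, 0.353, -0.936], [-1.0, -0.0, -0.0]]
ft_force: [0.0, 0.4, -0.3]
gripper_width: 0.74
```

Request:
drive_tool --series '[[[1, 0, 0, 0, 0, 0, 0], [1, 0, 0, 0, 0, 0, 0], [1, 0, 0, 0, 0, 0, 0], [1, 0, 0, 0, 0, 0, 0], [1, 0, 0, 0, 0, 0, 0], [1, -0.05, 0, 0, 0, 0, 0], [1, -0.1, 0, 0, 0, 0, 0], [1, -0.1, 0, 0, 0, 0, 0], [1, -0.1, 0, 0, 0, 0, 0], [1, -0.1, 0, 0, 0, 0, 0]]]'

```text
t: 6.45
position: [0.5494, -0.3276, 0.0861]
tool_rot: [[-0.002, 0.936, 0.352], [0.002, 0.352, -0.936], [-1.0, -0.001, -0.002]]
ft_force: [-0.9, -0.8, -6.8]
gripper_width: 0.375
```

```bash
python3 - <<'E'
from plan import *
from workcell import env
import cv2
s=env.sense(); print(s['position'],s['gripper_width']*95,s['ft_force'],s['tool_rot'])
x0,y0=140,90
i=env.snapshot("scene")["img"][y0:y0+120,x0:x0+130,::-1]; cv2.imwrite(f"pics/s2.png",cv2.resize(i,None,fx=5,fy=5,interpolation=2))
E
```

```text
[ 0.54944775 -0.32762354  0.08608674] 35.65852144292586 [-0.91169438 -0.75658843 -6.75452345] [[-0.00212674  0.93584851  0.35239615]
 [ 0.00172435  0.35239985 -0.93584794]
 [-0.99999625 -0.00138265 -0.0023632 ]]
```

View pics/s2.png

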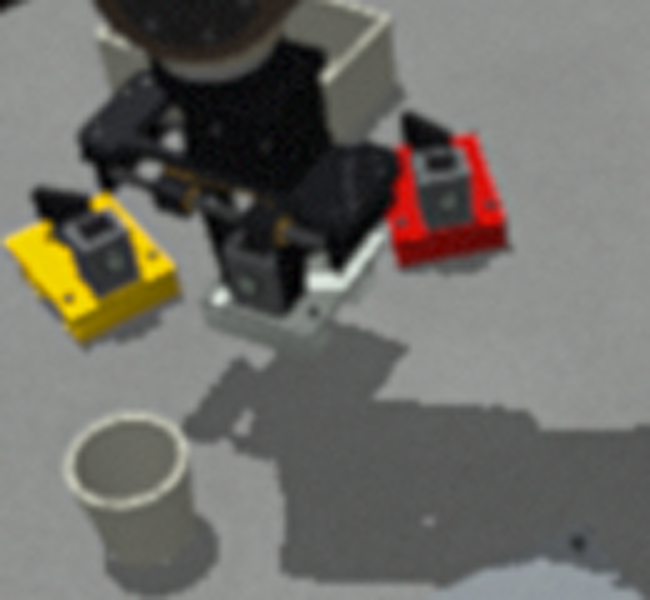

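Lifted: opening 35.7 mm matches the 36 mm head, and the carrier hangs level. Next, over the landing.

```bash
python3 - <<'E'
from plan import *
from workcell import env
s=env.sense(); f=np.load('fit.npz'); r=f['rail']
c,sn=np.cos(r[2]),np.sin(r[2])
t=r[:2]+np.array([c*-.088-sn*-.022,sn*-.088+c*-.022]); print(t)
p,M=plan(s['position'],s['tool_rot'],[t[0],t[1],.075],r[2]-np.pi,8,1)
E
```

```text
[ 0.5889445  -0.05839149]
[1,0.01,0.14,-0.25,0.68,0.0,0.0],
[1,0.02,0.12,-0.26,0.68,0.0,0.0],
[1,0.01,0.1,-0.26,0.68,0.0,0.0],
[1,0.01,0.08,-0.27,0.68,0.0,0.0],
[1,0.02,0.06,-0.28,0.69,0.0,0.0],
[1,0.01,0.04,-0.28,0.68,0.0,0.0],
[1,0.01,0.02,-0.28,0.68,0.0,0.0],
[1,0.02,0.0,-0.29,0.68,0.0,0.0],
```

Request:
drive_tool --series '[[[1, 0.01, 0.14, -0.25, 0.68, 0, 0], [1, 0.02, 0.12, -0.26, 0.68, 0, 0], [1, 0.01, 0.1, -0.26, 0.68, 0, 0], [1, 0.01, 0.08, -0.27, 0.68, 0, 0], [1, 0.02, 0.06, -0.28, 0.69, 0, 0], [1, 0.01, 0.04, -0.28, 0.68, 0, 0], [1, 0.01, 0.02, -0.28, 0.68, 0, 0], [1, 0.02, 0, -0.25, 0.68, 0, 0], [1, 0, 0, 0, 0, 0, 0], [1, 0, 0, 0, 0, 0, 0]]]'

```text
t: 7.75
position: [0.5924, -0.0563, 0.0777]
tool_rot: [[0.005, 0.974, -0.228], [-0.003, -0.228, -0.974], [-1.0, 0.006, 0.001]]
ft_force: [-0.5, -0.3, -6.2]
gripper_width: 0.377
```

```bash
python3 - <<'E'
from plan import *
from workcell import env
import cv2
s=env.sense(); print(s['position'],s['gripper_width']*95,s['ft_force'],s['tool_rot'])
for n,(x0,y0) in {"top":(160,130),"scene":(170,130)}.items():
    q=env.snapshot(n); np.savez(f"{n}3.npz",**q)
    i=q["img"][y0:y0+150,x0:x0+160,::-1]; cv2.imwrite(f"pics/{n}3.png",cv2.resize(i,None,fx=4,fy=4,interpolation=2))
E
```

```text
[ 0.59239569 -0.0563135   0.07772847] 35.79281379839434 [-0.51080716 -0.34146671 -6.19512966] [[ 0.00520928  0.97371851 -0.22769526]
 [-0.00260551 -0.22768436 -0.97373151]
 [-0.99998304  0.0056657   0.00135096]]
```

View pics/top3.png

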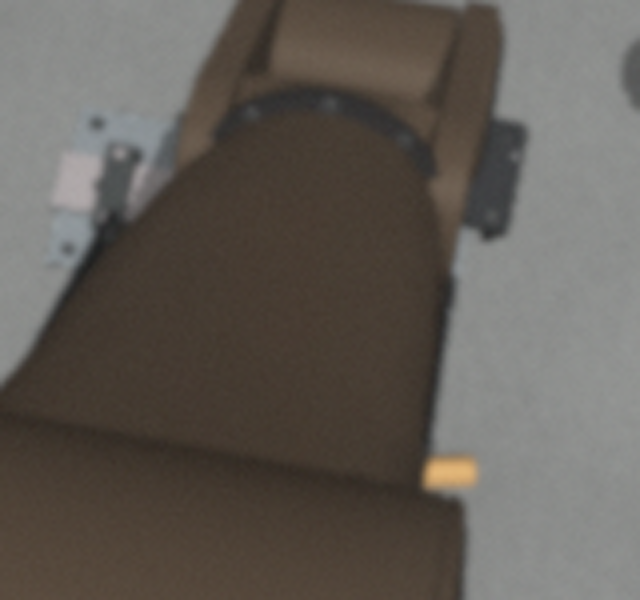

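View pics/scene3.png

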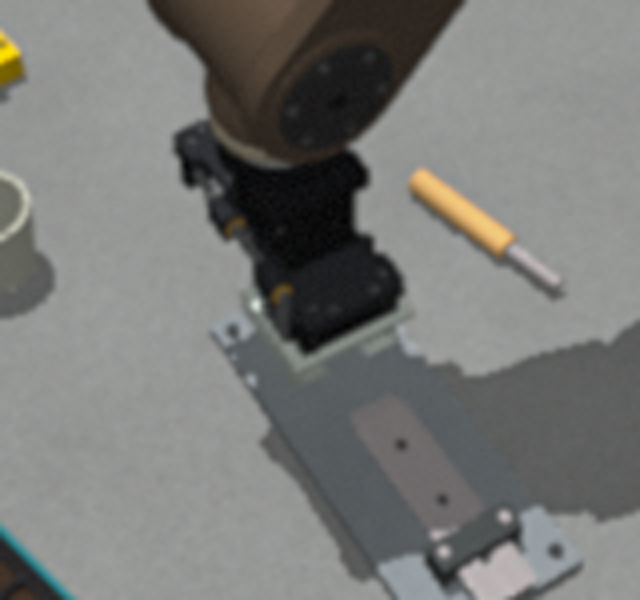

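```bash
python3 - <<'E'
from plan import *
from workcell import env
s=env.sense(); f=np.load('fit.npz'); r=f['rail']
c,sn=np.cos(r[2]),np.sin(r[2])
t=r[:2]+np.array([c*-.088-sn*-.022,sn*-.088+c*-.022]); print(t)
p,M=plan(s['position'],s['tool_rot'],[t[0],t[1],.045],r[2]-np.pi,5,1)
E
```

```text
[ 0.5889445  -0.05839149]
[1,0.05,-0.01,0.0,-0.04,0.01,-0.05],
[1,0.06,0.0,0.01,-0.04,0.0,0.0],
[1,0.05,0.0,0.0,-0.04,0.0,0.0],
[1,0.06,-0.01,0.01,-0.04,0.0,0.0],
[1,0.05,0.0,0.0,-0.03,0.0,0.0],
```

Request:
drive_tool --series '[[[1, 0.05, -0.01, 0.0, -0.04, 0.01, -0.05], [1, 0.06, 0, 0.01, -0.04, 0, 0], [1, 0.05, 0, 0, -0.04, 0, 0], [1, 0.06, -0.01, 0.01, -0.04, 0, 0], [1, 0.05, 0, 0, -0.03, 0, 0], [1, 0, 0, 0, 0, 0, 0], [1, 0, 0, 0, 0, 0, 0], [1, 0, 0, 0, 0, 0, 0], [1, 0, 0, 0, 0, 0, 0], [1, 0, 0, 0, 0, 0, 0]]]'

```text
t: 9.1
position: [0.5892, -0.0604, 0.043]
tool_rot: [[0.0, 0.978, -0.209], [-0.0, -0.209, -0.978], [-1.0, 0.0, 0.0]]
ft_force: [-0.3, -0.8, -5.8]
gripper_width: 0.377
```

```bash
python3 - <<'E'
from plan import *
from workcell import env
import cv2
s=env.sense(); print(s['position'],s['gripper_width']*95,s['ft_force'],s['tool_rot'], np.arctan2(s['tool_rot'][1,2],s['tool_rot'][0,2]))
n="scene";x0,y0=215,190
q=env.snapshot(n); np.savez(f"{n}4.npz",**q)
i=q["img"][y0:y0+60,x0:x0+80,::-1]; cv2.imwrite(f"pics/{n}4.png",cv2.resize(i,None,fx=10,fy=10,interpolation=2))
E
```

```text
[ 0.5892297  -0.0603788   0.04295819] 35.82809453265932 [-0.3489762  -0.76151005 -5.75609542] [[ 1.85519640e-05  9.77831567e-01 -2.09392997e-01]
 [-2.91246628e-04 -2.09392983e-01 -9.77831526e-01]
 [-9.99999957e-01  7.91256995e-05  2.80905495e-04]] -1.7817504893547562
```

View pics/scene4.png

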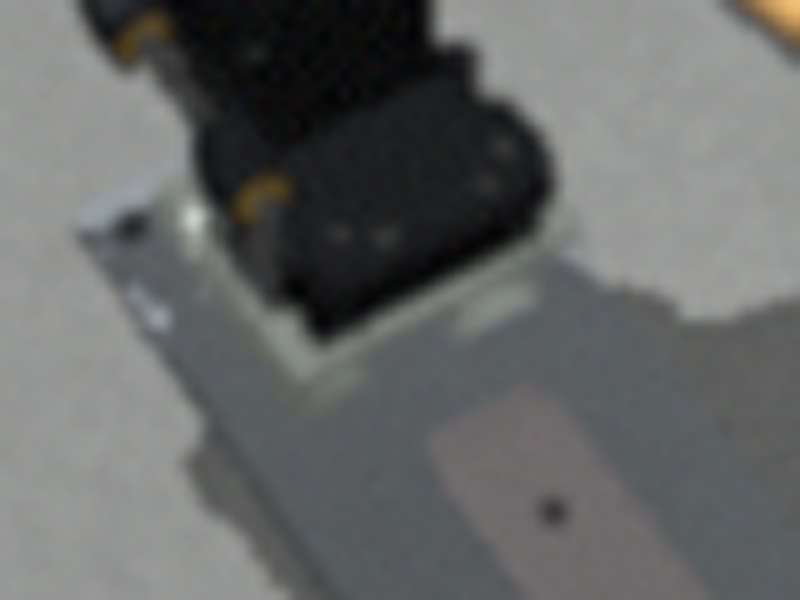

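```bash
cat > ov4.py <<'E'
from h import *
import sys
f=np.load('fit.npz'); r=f['rail']; car=f['car']
rs=np.array([.5861,.0337,1.3591])
def seg(im,n,P,k,x0,y0,col,cl=True):
    q=((proj(n,P)+.5-[x0,y0])*k-.5).astype(int); cv2.polylines(im,[q.reshape(-1,1,2)],cl,col,1)
x0,y0,k=215,190,10
q=np.load("scene4.npz")["img"][y0:y0+60,x0:x0+80,::-1]; im=cv2.resize(q,None,fx=k,fy=k,interpolation=2)
tcp=np.array([.5892,-.0604]); yaw=1.3598
# carrier from tool, then shifted into the scene camera's own rail bias
for dy,col in((0,(0,0,255)),):
    cx=tcp+np.array([-.022*np.sin(yaw),.022*np.cos(yaw)])
    d=rs[:2]-r[:2]
    C0=[cx[0]+d[0]-np.sin(yaw)*dy,cx[1]+d[1]+np.cos(yaw)*dy,yaw]
    fz=.0137
    for z in(.026,.018): seg(im,"scene",T(C0,[[-.04,-.0425,z+fz],[.04,-.0425,z+fz],[.04,.0555,z+fz]]),k,x0,y0,col,False)
    seg(im,"scene",T(C0,[[.04,-.04,fz],[.04,-.04,.018+fz]]),k,x0,y0,(0,255,0),False)
    seg(im,"scene",T(C0,[[.04,.04,fz],[.04,.04,.018+fz]]),k,x0,y0,(0,255,0),False)
    seg(im,"scene",T(C0,[[.04,-.06,fz],[.04,.06,fz]]),k,x0,y0,(0,255,0),False)
    rel=T([0,0,0],[0,0,0]); 
seg(im,"scene",T(rs,[[-.02,-.0205,.028],[-.02,.0205,.028],[.15,.0205,.028],[.15,-.0205,.028]]),k,x0,y0,(255,0,0))
cv2.imwrite("pics/ov4.png",im)
c,s=np.cos(r[2]),np.sin(r[2]); d=cx-r[:2]; print("carrier in rail frame",c*d[0]+s*d[1],-s*d[0]+c*d[1])
E
python3 ov4.py
```

```text
carrier in rail frame -0.08989770200322676 -0.0006693410910661897
```

View pics/ov4.png

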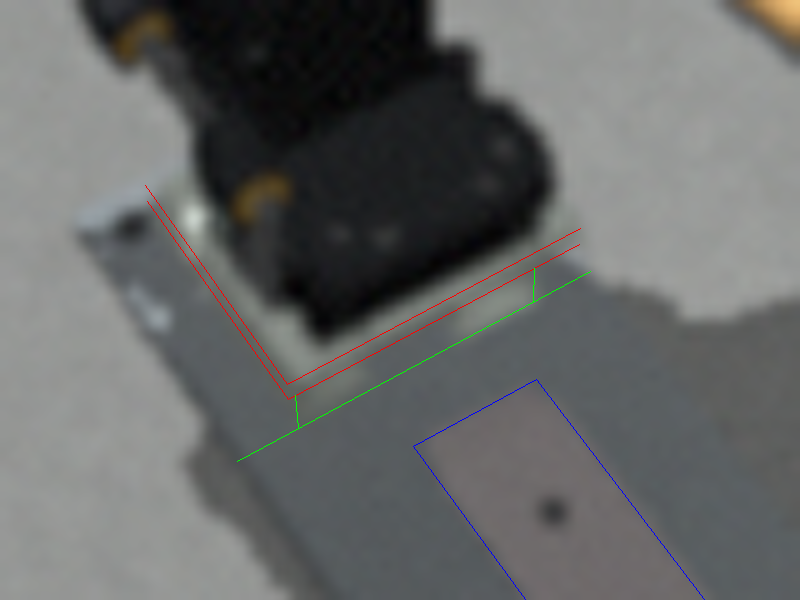

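```bash
python3 - <<'E'
import numpy as np,cv2
x0,y0,k=230,205,14
q=np.load("scene4.npz")["img"][y0:y0+42,x0:x0+52,::-1].astype(float)
q=np.clip((q-70)*2.2,0,255).astype(np.uint8)
im=cv2.resize(q,None,fx=k,fy=k,interpolation=2); cv2.imwrite("pics/s4e.png",im)
import re
src=open('ov4.py').read().replace("x0,y0,k=215,190,10","x0,y0,k=230,205,14").replace("y0+60,x0:x0+80","y0+42,x0:x0+52").replace('im=cv2','q=np.clip((q.astype(float)-70)*2.2,0,255).astype(np.uint8);im=cv2').replace("pics/ov4","pics/ov4e")
exec(src)
E
```

```text
carrier in rail frame -0.08989770200322676 -0.0006693410910661897
```

View pics/s4e.png

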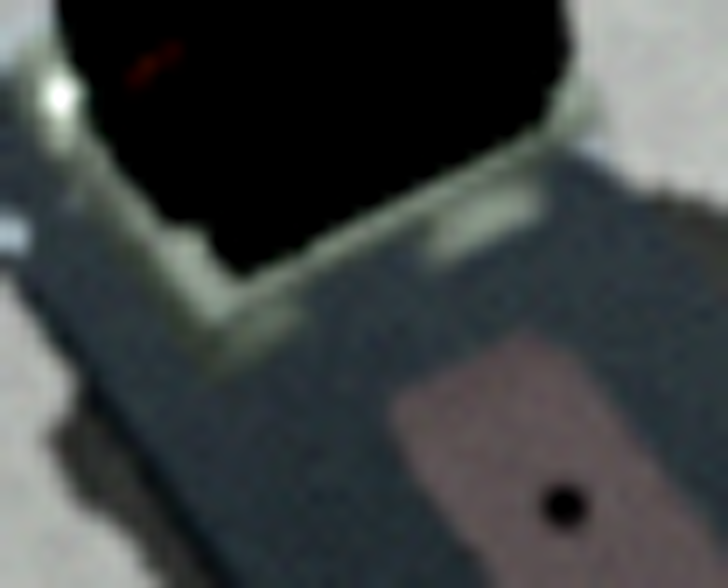

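View pics/ov4e.png

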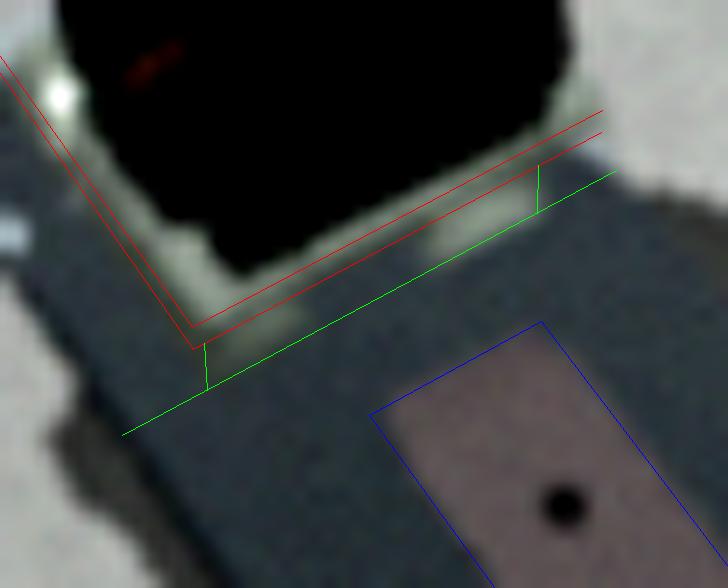

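Jaw edges in the enhanced view sit at about (215,372) and (547,195), the rail at (390,400)–(545,330). The carrier is within about 1 mm of the rail's centre line. I'll shift slightly, set it down, and approach with force checks.

Request:
drive_tool --series '[[[1, 0.004, 0.005, 0, 0, 0, 0], [1, 0.006, 0, 0, 0, 0, 0], [1, 0.005, 0, 0, 0, 0, 0], [1, 0, 0, 0, 0, 0, 0], [1, 0, 0, -0.04, 0, 0, 0], [1, 0, 0, -0.05, 0, 0, 0], [1, 0, 0, -0.05, 0, 0, 0], [1, 0, 0, -0.03, 0, 0, 0], [1, 0, 0, 0, 0, 0, 0], [1, 0, 0, 0, 0, 0, 0]]]'

```text
t: 10.4
position: [0.5949, -0.0392, 0.0421]
tool_rot: [[0.001, 0.978, -0.209], [-0.001, -0.209, -0.978], [-1.0, 0.001, 0.001]]
ft_force: [0.6, -2.4, -2.7]
gripper_width: 0.379
```

```bash
cat > st.py <<'E'
from plan import *
from workcell import env
s=env.sense(); r=np.load('fit.npz')['rail']
M=s['tool_rot']; p=s['position']
yaw=np.arctan2(M[1,2],M[0,2])
c,sn=np.cos(r[2]),np.sin(r[2]); A=np.array([[c,sn],[-sn,c]])
print("t",s['t'].__round__(2),"tcp rail",(A@(p[:2]-r[:2])*1e3).round(2),"z",(p[2]*1e3).round(2),"yaw-rail deg",np.degrees(((yaw-r[2]+np.pi/2)%np.pi)-np.pi/2).round(2),"F rail",(A@s['ft_force'][:2]).round(2),s['ft_force'][2].round(2),"T",s['wrist_torque'].round(3),"w mm",(s['gripper_width']*95).round(1),"tilt",M[:2,0].round(4),"j6",s['joint_pos'][5].round(2))
E
python3 st.py
```

```text
Traceback (most recent call last):
  File "st.py", line 7, in <module>
    print("t",s['t'].__round__(2),"tcp rail",(A@(p[:2]-r[:2])*1e3).round(2),"z",(p[2]*1e3).round(2),"yaw-rail deg",np.degrees(((yaw-r[2]+np.pi/2)%np.pi)-np.pi/2).round(2),"F rail",(A@s['ft_force'][:2]).round(2),s['ft_force'][2].round(2),"T",s['wrist_torque'].round(3),"w mm",(s['gripper_width']*95).round(1),"tilt",M[:2,0].round(4),"j6",s['joint_pos'][5].round(2))
                                                                                                                                                                                                                                                                                   ^^^^^^^^^^^^^^^^^^^^^^^^^^^^^
AttributeError: 'float' object has no attribute 'round'
```

```bash
sed -i "s/(s\['gripper_width'\]\*95).round(1)/round(s['gripper_width']*95,1)/" st.py; python3 st.py
```

```text
t 10.4 tcp rail [-67.98 -23.84] z 42.06 yaw-rail deg 0.02 F rail [-2.18 -1.05] -2.67 T [-0.365  0.263  0.08 ] w mm 36.0 tilt [ 0.0013 -0.001 ] j6 1.61
```

```bash
python3 - <<'E'
from workcell import env
import numpy as np
np.savez("scene4.npz",**env.snapshot("scene"))
p=env.sense()['position'];print(p)
src=open('ov4.py').read().replace("x0,y0,k=215,190,10","x0,y0,k=235,210,14").replace("y0+60,x0:x0+80","y0+42,x0:x0+52").replace('im=cv2','q=np.clip((q.astype(float)-70)*2.2,0,255).astype(np.uint8);im=cv2').replace("pics/ov4","pics/ov5e").replace("tcp=np.array([.5892,-.0604])","tcp=p[:2]").replace("fz=.0137","fz=.012")
exec(src)
cv2.imwrite("pics/s5e.png",cv2.resize(q,None,fx=14,fy=14,interpolation=2))
E
```

```text
[ 0.59490687 -0.03927907  0.04206659]
carrier in rail frame -0.06805065311644681 -0.001839263223273135
```

View pics/ov5e.png

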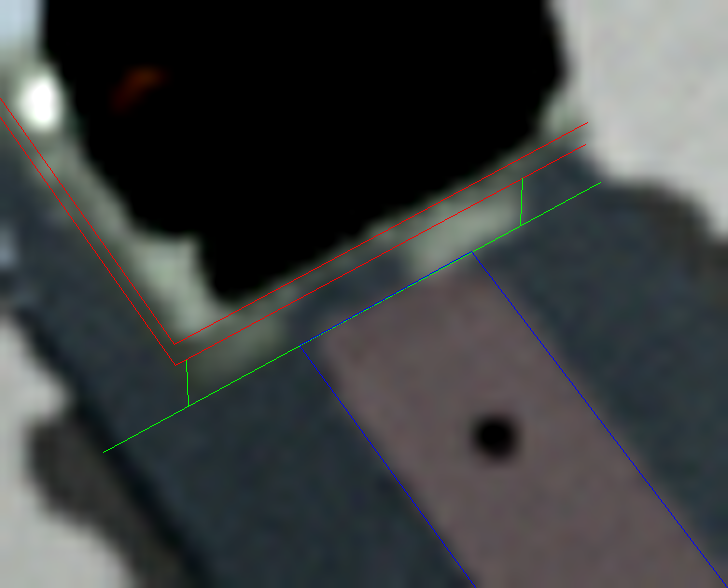

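View pics/s5e.png

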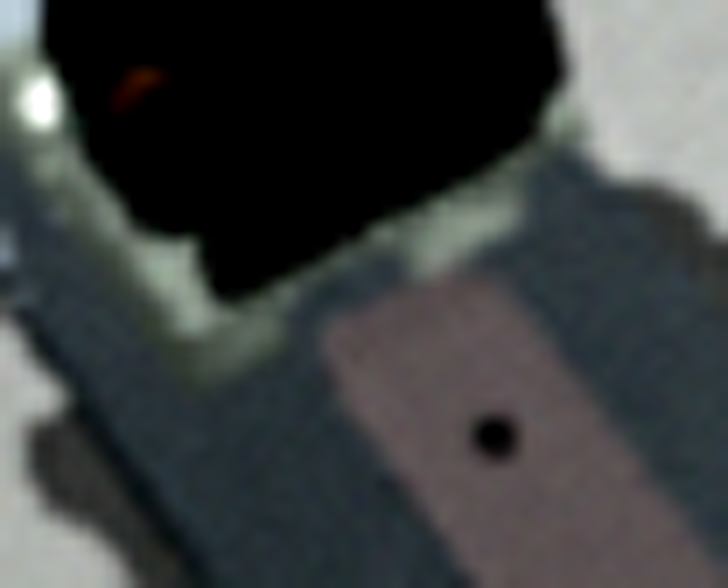

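```bash
cat > rect.py <<'E'
from h import *
rs=np.array([.5861,.0337,1.3591])
def rect(n,img,O,U,V,w,h,mm):
    """O origin world, U,V unit dirs; w,h in mm ; mm per px"""
    W,H=int(w/mm),int(h/mm)
    uu,vv=np.meshgrid(np.arange(W)*mm*1e-3,np.arange(H)*mm*1e-3)
    P=O+uu[...,None]*U+vv[...,None]*V
    q=proj(n,P.reshape(-1,3)).reshape(H,W,2).astype(np.float32)
    return cv2.remap(img,q[...,0],q[...,1],cv2.INTER_CUBIC)
if __name__=="__main__":
    out=[]
    for n,r in(("top",np.load('fit.npz')['rail'] ),("scene",rs)):
        O=T(r,[-.05,-.04,.028])[0]; U=T([0,0,r[2]],[1,0,0])[0]; V=T([0,0,r[2]],[0,1,0])[0]
        im=rect(n,C[n]["img"],O,U,V,220,80,.25); g=im.astype(float)
        # redness vs plate: r-b
        d=cv2.GaussianBlur(g[...,0]-g[...,2],(0,0),3)
        for x in (-5,0,10,20,30,40,50,60,70,130,140):
            col=d[:,int((x+50)/.25)-12:int((x+50)/.25)+12].mean(1); gr=np.gradient(col); y=np.arange(len(col))*.25-40
            m1=(y<-10)&(y>-32); m2=(y>10)&(y<32)
            a=y[m1][gr[m1].argmax()]; b=y[m2][gr[m2].argmin()]; print(n,x,a,b,"mid",(a+b)/2)
        out.append(im[:,:,::-1])
    im=np.vstack(out); cv2.imwrite("pics/rect0.png",cv2.resize(im,(800,int(im.shape[0]*800/im.shape[1]))))
E
python3 rect.py
```

```text
top -5 -20.25 21.25 mid 0.5
top 0 -19.75 21.25 mid 0.75
top 10 -22.0 20.75 mid -0.625
top 20 -22.0 21.0 mid -0.5
top 30 -22.0 20.75 mid -0.625
top 40 -21.75 21.5 mid -0.125
top 50 -20.25 21.0 mid 0.375
top 60 -20.25 21.5 mid 0.625
top 70 -21.0 23.25 mid 1.125
top 130 -22.0 22.0 mid 0.0
top 140 -20.75 21.5 mid 0.375
scene -5 -20.75 21.5 mid 0.375
scene 0 -21.5 22.0 mid 0.25
scene 10 -21.75 22.0 mid 0.125
scene 20 -21.5 22.25 mid 0.375
scene 30 -22.0 22.5 mid 0.25
scene 40 -22.5 21.5 mid -0.5
scene 50 -21.0 22.5 mid 0.75
scene 60 -22.25 22.25 mid 0.0
scene 70 -21.75 21.75 mid 0.0
scene 130 -22.0 22.5 mid 0.25
scene 140 -22.25 21.25 mid -0.5
```

View pics/rect0.png

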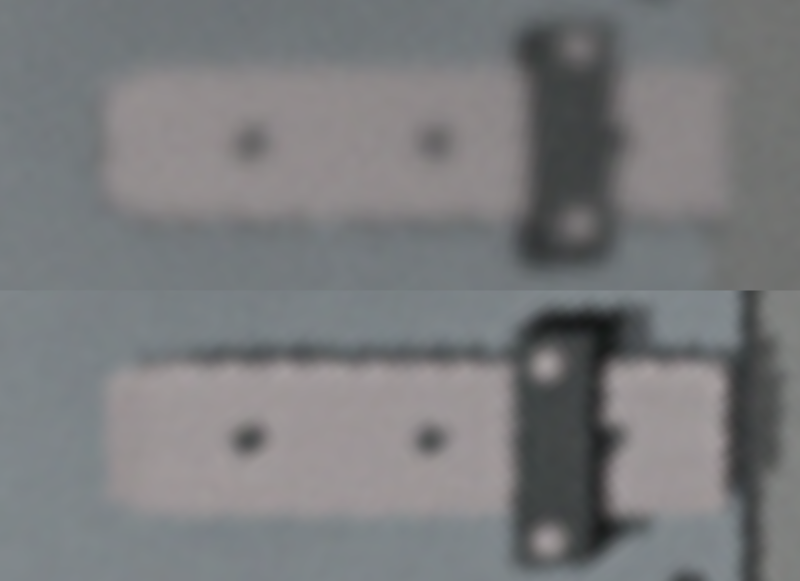

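```bash
cat > rect2.py <<'E'
from rect import *
import sys
fx=float(sys.argv[1])  # front x in rail frame mm
img=np.load("scene4.npz")["img"]
O=T(rs,[fx*1e-3,-.06,.055])[0]; U=T([0,0,rs[2]],[0,1,0])[0]; V=np.array([0,0,-1.])
im=rect("scene",img,O,U,V,130,60,.2)
g=np.clip((im[:,:,::-1].astype(float)-60)*2.2,0,255).astype(np.uint8)
g=cv2.resize(g,(780,360))
for y in range(-60,70,10): x=(y+60)*6; cv2.line(g,(x,0),(x,8 if y else 360),(0,0,255),1); cv2.putText(g,str(y),(x,18),0,.35,(0,0,255),1)
for z in (12,30,38): cv2.line(g,(0,(55-z)*6),(15,(55-z)*6),(0,255,0),1)
cv2.imwrite("pics/rect2.png",g)
E
python3 rect2.py -28
```

```text
(no output)
```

View pics/rect2.png

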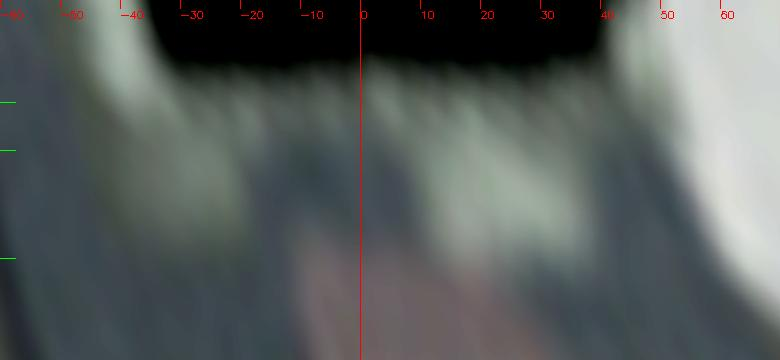

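Rectified front view: jaw inner edges at about −18 and +13 mm, so the carrier sits about 2 mm to −y. The tool pose says −1.8 mm, so the two agree. I'll shift +1.8 mm (tool −y).

Request:
drive_tool --series '[[[1, 0, -0.006, 0, 0, 0, 0], [1, 0, -0.006, 0, 0, 0, 0], [1, 0, -0.005, 0, 0, 0, 0], [1, 0, 0, 0, 0, 0, 0], [1, 0, 0, 0, 0, 0, 0], [1, 0, 0, 0, 0, 0, 0], [1, 0, 0, 0, 0, 0, 0], [1, 0, 0, 0, 0, 0, 0], [1, 0, 0, 0, 0, 0, 0], [1, 0, 0, 0, 0, 0, 0]]]'

```text
t: 11.7
position: [0.5935, -0.039, 0.0422]
tool_rot: [[0.003, 0.978, -0.21], [-0.001, -0.21, -0.978], [-1.0, 0.003, 0.0]]
ft_force: [0.3, -0.8, -2.7]
gripper_width: 0.378
```

```bash
python3 st.py; python3 - <<'E'
from workcell import env
import numpy as np
np.savez("scene4.npz",**env.snapshot("scene"))
E
python3 rect2.py -29
```

```text
t 11.7 tcp rail [-68.07 -22.36] z 42.19 yaw-rail deg -0.04 F rail [-0.72 -0.49] -2.73 T [-0.045  0.019  0.037] w mm 35.9 tilt [ 0.0031 -0.0009] j6 1.61
```

View pics/rect2.png

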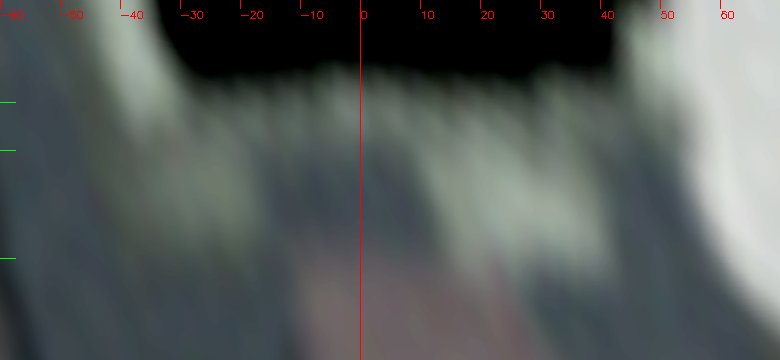

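Request:
drive_tool --series '[[[1, 0, 0, -0.02, 0, 0, 0], [1, 0, 0, -0.02, 0, 0, 0], [1, 0, 0, -0.02, 0, 0, 0], [1, 0, 0, -0.02, 0, 0, 0], [1, 0, 0, -0.02, 0, 0, 0], [1, 0, 0, -0.02, 0, 0, 0], [1, 0, 0, -0.02, 0, 0, 0], [1, 0, 0, -0.02, 0, 0, 0], [1, 0, 0, -0.02, 0, 0, 0], [1, 0, 0, -0.02, 0, 0, 0]]]'

```text
t: 13.0
position: [0.598, -0.0142, 0.0421]
tool_rot: [[0.001, 0.978, -0.209], [-0.001, -0.209, -0.978], [-1.0, 0.001, 0.001]]
ft_force: [-0.2, -2.5, -1.3]
gripper_width: 0.382
```

```bash
python3 st.py
```

```text
t 13.0 tcp rail [-42.93 -21.66] z 42.05 yaw-rail deg 0.0 F rail [-2.49 -0.31] -1.32 T [-0.389  0.329  0.072] w mm 36.3 tilt [ 0.0011 -0.0013] j6 1.65
```

On the rail (front 17 mm past the open end) with about 2.5 N drag and no side force. Next, 70 mm further.

Request:
drive_tool --series '[[[1, 0, 0, -0.04, 0, 0, 0], [1, 0, 0, -0.06, 0, 0, 0], [1, 0, 0, -0.07, 0, 0, 0], [1, 0, 0, -0.07, 0, 0, 0], [1, 0, 0, -0.07, 0, 0, 0], [1, 0, 0, -0.07, 0, 0, 0], [1, 0, 0, -0.07, 0, 0, 0], [1, 0, 0, -0.06, 0, 0, 0], [1, 0, 0, -0.04, 0, 0, 0], [1, 0, 0, -0.02, 0, 0, 0]]]'

```text
t: 14.25
position: [0.6133, 0.0581, 0.0421]
tool_rot: [[0.001, 0.978, -0.208], [-0.001, -0.208, -0.978], [-1.0, 0.001, 0.001]]
ft_force: [-0.0, -3.3, -0.7]
gripper_width: 0.377
```

```bash
python3 st.py; python3 - <<'E'
from workcell import env
import numpy as np,cv2
for n in("scene","top"):
    q=env.snapshot(n);x0,y0=(200,190) if n=="scene" else(150,140)
    cv2.imwrite(f"pics/{n}6.png",cv2.resize(q["img"][y0:y0+110,x0:x0+130,::-1],None,fx=6,fy=5,interpolation=2))
E
```

```text
t 14.25 tcp rail [ 30.97 -21.51] z 42.07 yaw-rail deg 0.02 F rail [-3.22 -0.66] -0.7 T [-0.378  0.341  0.033] w mm 35.8 tilt [ 0.0012 -0.0011] j6 1.77
```

View pics/scene6.png

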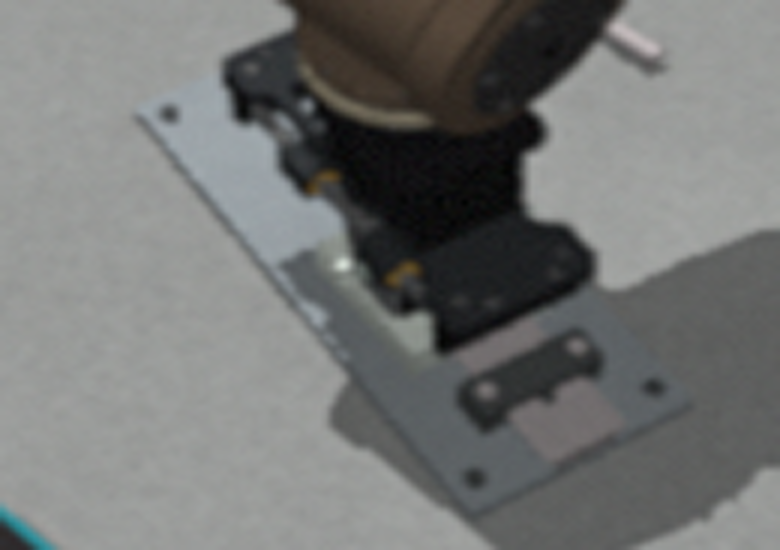

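The scene view shows the carrier square on the rail with its end about 20 mm short of the stop (block at (530,378)). Small steps from here.

Request:
drive_tool --series '[[[1, 0, 0, -0.013, 0, 0, 0], [1, 0, 0, -0.013, 0, 0, 0], [1, 0, 0, -0.013, 0, 0, 0], [1, 0, 0, -0.013, 0, 0, 0], [1, 0, 0, -0.013, 0, 0, 0], [1, 0, 0, -0.013, 0, 0, 0], [1, 0, 0, -0.013, 0, 0, 0], [1, 0, 0, -0.013, 0, 0, 0], [1, 0, 0, -0.01, 0, 0, 0], [1, 0, 0, -0.007, 0, 0, 0]]]'

```text
t: 15.6
position: [0.6164, 0.0724, 0.0421]
tool_rot: [[0.001, 0.978, -0.209], [-0.001, -0.209, -0.978], [-1.0, 0.001, 0.001]]
ft_force: [-1.0, -3.0, -1.1]
gripper_width: 0.376
```

```bash
python3 st.py
```

```text
t 15.6 tcp rail [ 45.69 -21.57] z 42.07 yaw-rail deg -0.02 F rail [-3.16  0.35] -1.09 T [-0.421  0.332  0.067] w mm 35.8 tilt [ 0.001  -0.0012] j6 1.79
```

Request:
drive_tool --series '[[[1, 0, 0, -0.005, 0, 0, 0], [1, 0, 0, -0.005, 0, 0, 0], [1, 0, 0, -0.005, 0, 0, 0], [1, 0, 0, -0.005, 0, 0, 0], [1, 0, 0, -0.005, 0, 0, 0], [1, 0, 0, -0.005, 0, 0, 0], [1, 0, 0, -0.005, 0, 0, 0], [1, 0, 0, -0.005, 0, 0, 0], [1, 0, 0, -0.005, 0, 0, 0], [1, 0, 0, -0.005, 0, 0, 0]]]'

```text
t: 16.85
position: [0.6178, 0.0786, 0.0421]
tool_rot: [[0.001, 0.978, -0.209], [-0.001, -0.209, -0.978], [-1.0, 0.001, 0.001]]
ft_force: [-0.5, -3.2, -0.7]
gripper_width: 0.379
```

```bash
python3 st.py
```

```text
t 16.85 tcp rail [ 51.99 -21.59] z 42.09 yaw-rail deg -0.03 F rail [-3.25 -0.21] -0.7 T [-0.443  0.343  0.102] w mm 36.0 tilt [ 0.001  -0.0013] j6 1.8
```

Request:
drive_tool --series '[[[1, 0, 0, -0.004, 0, 0, 0], [1, 0, 0, -0.004, 0, 0, 0], [1, 0, 0, -0.004, 0, 0, 0], [1, 0, 0, -0.004, 0, 0, 0], [1, 0, 0, -0.004, 0, 0, 0], [1, 0, 0, -0.004, 0, 0, 0], [1, 0, 0, -0.004, 0, 0, 0], [1, 0, 0, -0.004, 0, 0, 0], [1, 0, 0, -0.004, 0, 0, 0], [1, 0, 0, -0.004, 0, 0, 0]]]'

```text
t: 18.1
position: [0.6183, 0.0812, 0.0422]
tool_rot: [[-0.001, 0.978, -0.209], [-0.004, -0.209, -0.978], [-1.0, 0.0, 0.004]]
ft_force: [-1.2, -6.0, -0.4]
gripper_width: 0.382
```

```bash
python3 st.py
```

```text
t 18.1 tcp rail [ 54.68 -21.56] z 42.19 yaw-rail deg -0.04 F rail [-6.07 -0.05] -0.39 T [-1.029  0.362  0.03 ] w mm 36.3 tilt [-0.0005 -0.004 ] j6 1.81
```

Request:
drive_tool --series '[[[1, 0, 0, -0.006, 0, 0, 0], [1, 0, 0, -0.006, 0, 0, 0], [1, 0, 0, -0.008, 0, 0, 0], [1, 0, 0, -0.008, 0, 0, 0], [1, 0, 0, -0.008, 0, 0, 0], [1, 0, 0, -0.008, 0, 0, 0], [1, 0, 0, -0.008, 0, 0, 0], [1, 0, 0, -0.008, 0, 0, 0], [1, 0, 0, -0.008, 0, 0, 0], [1, 0, 0, -0.008, 0, 0, 0]]]'

```text
t: 19.35
position: [0.6183, 0.0814, 0.0426]
tool_rot: [[-0.006, 0.978, -0.21], [-0.014, -0.21, -0.978], [-1.0, -0.003, 0.015]]
ft_force: [-3.3, -9.9, 0.5]
gripper_width: 0.375
```

```bash
python3 st.py; python3 - <<'E'
from workcell import env
import numpy as np,cv2
for n in("scene","top"):
    q=env.snapshot(n);x0,y0=(230,210) if n=="scene" else(150,140)
    cv2.imwrite(f"pics/{n}7.png",cv2.resize(q["img"][y0:y0+90,x0:x0+110,::-1],None,fx=6,fy=6,interpolation=2))
E
```

```text
t 19.35 tcp rail [ 54.81 -21.54] z 42.62 yaw-rail deg -0.09 F rail [-10.33   1.13] 0.48 T [-1.629  0.399 -0.002] w mm 35.6 tilt [-0.006 -0.014] j6 1.83
```

View pics/scene7.png

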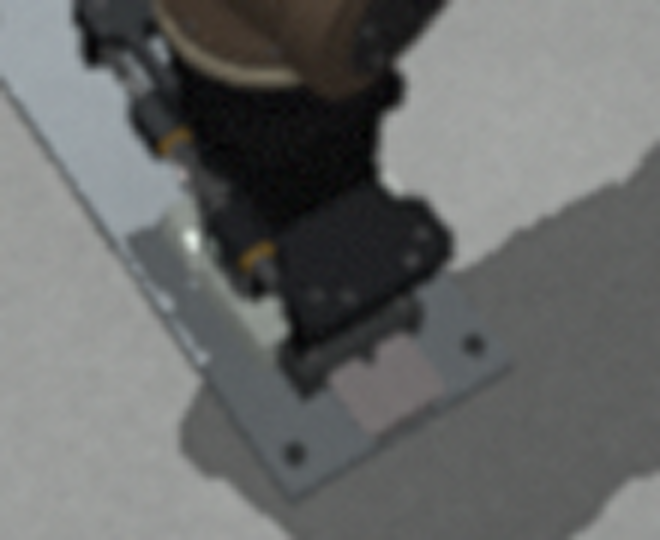

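Contact confirmed: 10 N against the stop with only 0.1 mm movement. Ease off, open partly and lift.

Request:
drive_tool --series '[[[1, 0, 0, 0, 0, 0, 0], [1, 0, 0, 0, 0, 0, 0], [0.15, 0, 0, 0, 0, 0, 0], [-0.1, 0, 0, 0, 0, 0, 0], [-0.26, 0, 0, 0, 0, 0, 0], [-0.26, 0, 0, 0, 0, 0, 0], [-0.26, -0.1, 0, 0, 0, 0, 0], [-0.26, -0.2, 0, 0, 0, 0, 0], [-0.26, -0.2, 0, 0, 0, 0, 0], [-0.26, -0.1, 0, 0, 0, 0, 0]]]'

```text
t: 20.7
position: [0.6191, 0.0833, 0.1186]
tool_rot: [[-0.005, 0.978, -0.211], [-0.013, -0.211, -0.977], [-1.0, -0.002, 0.014]]
ft_force: [0.5, -0.2, -0.8]
gripper_width: 0.628
```

```bash
python3 st.py; python3 - <<'E'
from workcell import env
import numpy as np,cv2
q=env.snapshot("scene");np.savez("scene8.npz",**q);x0,y0=(220,190)
cv2.imwrite(f"pics/scene8.png",cv2.resize(q["img"][y0:y0+90,x0:x0+110,::-1],None,fx=7,fy=6.5,interpolation=2))
s=env.sense(); print(s['joint_pos'].round(2))
E
```

```text
t 20.7 tcp rail [ 56.92 -21.93] z 118.57 yaw-rail deg -0.11 F rail [-0.11 -0.53] -0.81 T [-0.052  0.212 -0.019] w mm 59.7 tilt [-0.0047 -0.0129] j6 1.83
[ 0.03  0.6   1.65 -0.02  0.9   1.83]
```

View pics/scene8.png

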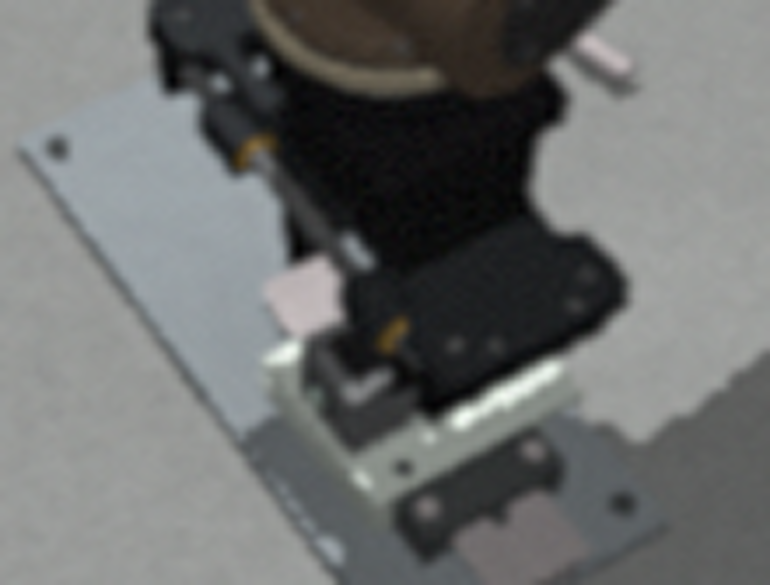

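```bash
python3 - <<'E'
from plan import *
from workcell import env
s=env.sense(); r=np.load('fit.npz')['rail']; c,sn=np.cos(r[2]),np.sin(r[2])
k=r[:2]+np.array([c*.0545-sn*.0313,sn*.0545+c*.0313]); print(k)
y0=np.arctan2(s['tool_rot'][1,2],s['tool_rot'][0,2]); print(y0, r[2]+.65)
# plan in two parts to force ccw direction
mid=y0+1.9
p,M=plan(s['position'],s['tool_rot'],[k[0],k[1],.12],mid,19,-0.26); print()
p,M=plan(p,M,[k[0],k[1],.12],r[2]+.65,19,-0.3)
E
```

```text
[0.56658096 0.09209775]
-1.7830795348833195 2.010397848172106
[-0.26,0.0,-0.02,0.0,-0.95,0.13,0.01],
[-0.26,0.0,-0.03,0.0,-0.96,0.0,0.0],
[-0.26,0.0,-0.02,0.0,-0.95,0.0,0.0],
[-0.26,0.0,-0.02,-0.01,-0.96,0.0,0.0],
[-0.26,0.0,-0.03,-0.01,-0.95,0.0,0.0],
[-0.26,0.0,-0.02,-0.01,-0.96,0.0,0.0],
[-0.26,0.0,-0.02,-0.01,-0.95,0.0,0.0],
[-0.26,0.0,-0.02,-0.01,-0.96,0.0,0.0],
[-0.26,0.0,-0.01,-0.02,-0.95,0.0,0.0],
[-0.26,0.0,-0.02,-0.02,-0.96,0.0,0.0],
[-0.26,0.0,-0.01,-0.02,-0.95,0.0,0.0],
[-0.26,0.0,-0.01,-0.02,-0.96,0.0,0.0],
[-0.26,0.0,-0.01,-0.02,-0.95,0.0,0.0],
[-0.26,0.0,-0.01,-0.02,-0.96,0.0,0.0],
[-0.26,0.0,-0.01,-0.02,-0.95,0.0,0.0],
[-0.26,0.0,0.0,-0.03,-0.96,0.0,0.0],
[-0.26,0.0,0.0,-0.02,-0.95,0.0,0.0],
[-0.26,0.0,0.0,-0.02,-0.96,0.0,0.0],
[-0.26,0.0,0.01,-0.03,-0.95,0.0,0.0],

[-0.3,0.0,0.0,0.0,-0.95,0.0,0.0],
[-0.3,0.0,0.0,0.0,-0.95,0.0,0.0],
[-0.3,0.0,0.0,0.0,-0.96,0.0,0.0],
[-0.3,0.0,0.0,0.0,-0.95,0.0,0.0],
[-0.3,0.0,0.0,0.0,-0.95,0.0,0.0],
[-0.3,0.0,0.0,0.0,-0.95,0.0,0.0],
[-0.3,0.0,0.0,0.0,-0.95,0.0,0.0],
[-0.3,0.0,0.0,0.0,-0.95,0.0,0.0],
[-0.3,0.0,0.0,0.0,-0.96,0.0,0.0],
[-0.3,0.0,0.0,0.0,-0.95,0.0,0.0],
[-0.3,0.0,0.0,0.0,-0.95,0.0,0.0],
[-0.3,0.0,0.0,0.0,-0.95,0.0,0.0],
[-0.3,0.0,0.0,0.0,-0.95,0.0,0.0],
[-0.3,0.0,0.0,0.0,-0.96,0.0,0.0],
[-0.3,0.0,0.0,0.0,-0.95,0.0,0.0],
[-0.3,0.0,0.0,0.0,-0.95,0.0,0.0],
[-0.3,0.0,0.0,0.0,-0.95,0.0,0.0],
[-0.3,0.0,0.0,0.0,-0.95,0.0,0.0],
[-0.3,0.0,0.0,0.0,-0.96,0.0,0.0],
```

Request:
drive_tool --series '[[[0.37, 0, -0.02, 0, -0.95, 0.13, 0.01], [0.37, 0, -0.03, 0, -0.96, 0, 0], [0.37, 0, -0.02, 0, -0.95, 0, 0], [0.37, 0, -0.02, -0.01, -0.96, 0, 0], [0.37, 0, -0.03, -0.01, -0.95, 0, 0], [0.37, 0, -0.02, -0.01, -0.96, 0, 0], [0.37, 0, -0.02, -0.01, -0.95, 0, 0], [0.37, 0, -0.02, -0.01, -0.96, 0, 0], [0.37, 0, -0.01, -0.02, -0.95, 0, 0], [0.37, 0, -0.02, -0.02, -0.96, 0, 0]]]'

```text
t: 22.0
position: [0.5886, 0.0876, 0.1165]
tool_rot: [[-0.005, 0.682, 0.731], [0.001, 0.731, -0.682], [-1.0, -0.003, -0.004]]
ft_force: [-0.0, -0.2, -0.4]
gripper_width: 0.315
```

Request:
drive_tool --series '[[[0.37, 0, -0.01, -0.02, -0.95, 0, 0], [0.37, 0, -0.01, -0.02, -0.96, 0, 0], [0.37, 0, -0.01, -0.02, -0.95, 0, 0], [0.37, 0, -0.01, -0.02, -0.96, 0, 0], [0.37, 0, -0.01, -0.02, -0.95, 0, 0], [0.37, 0, 0, -0.03, -0.96, 0, 0], [0.37, 0, 0, -0.02, -0.95, 0, 0], [0.37, 0, 0, -0.02, -0.96, 0, 0], [0.37, 0, 0.01, -0.03, -0.95, 0, 0], [0.37, 0, 0, 0, -0.95, 0, 0]]]'

```text
t: 23.25
position: [0.5602, 0.0908, 0.1127]
tool_rot: [[-0.011, -0.278, 0.96], [0.001, 0.961, 0.278], [-1.0, 0.004, -0.011]]
ft_force: [-0.0, 0.0, -0.1]
gripper_width: 0.315
```

Request:
drive_tool --series '[[[0.37, 0, 0, 0, -0.95, 0, 0], [0.37, 0, 0, 0, -0.95, 0, 0], [0.37, 0, 0, 0, -0.95, 0, 0], [0.37, 0, 0, 0, -0.95, 0, 0], [0.37, 0, 0, 0, -0.95, 0, 0], [0.37, 0, 0, 0, -0.95, 0, 0], [0.37, 0, 0, 0, -0.95, 0, 0], [0.37, 0, 0, 0, -0.95, 0, 0], [0.37, 0, 0, 0, -0.95, 0, 0], [0.37, 0, 0, 0, -0.95, 0, 0]]]'

```text
t: 24.5
position: [0.558, 0.0906, 0.1089]
tool_rot: [[-0.017, -0.966, 0.257], [0.0, 0.257, 0.966], [-1.0, 0.017, -0.004]]
ft_force: [-0.4, 1.0, -0.0]
gripper_width: 0.321
```

```bash
cat > kn.py <<'E'
from plan import *
from workcell import env
import sys
s=env.sense(); r=np.load('fit.npz')['rail']; c,sn=np.cos(r[2]),np.sin(r[2])
k=r[:2]+np.array([c*.0545-sn*.0313,sn*.0545+c*.0313])
y0=np.arctan2(s['tool_rot'][1,2],s['tool_rot'][0,2]); print("yaw",y0,"->",r[2]+.65,"j6",s['joint_pos'][5],s['position'],k)
plan(s['position'],s['tool_rot'],[k[0],k[1],float(sys.argv[2])],r[2]+.65,int(sys.argv[1]),0.37)
E
python3 kn.py 10 .12
```

```text
yaw 1.3105247955515489 -> 2.010397848172106 j6 -1.2678584111387428 [0.55801153 0.09063869 0.10886841] [0.56658096 0.09209775]
[0.37,-0.01,-0.01,0.0,-0.67,-0.03,-0.16],
[0.37,-0.01,0.0,0.01,-0.67,0.0,0.0],
[0.37,-0.01,-0.01,0.0,-0.67,0.0,0.0],
[0.37,-0.01,-0.01,0.0,-0.66,0.0,0.0],
[0.37,-0.01,0.0,0.0,-0.67,0.0,0.0],
[0.37,-0.01,-0.01,0.0,-0.67,0.0,0.0],
[0.37,-0.01,-0.01,0.0,-0.67,0.0,0.0],
[0.37,0.0,-0.01,0.0,-0.67,0.0,0.0],
[0.37,-0.01,0.0,0.0,-0.67,0.0,0.0],
[0.37,-0.01,-0.01,0.0,-0.66,0.0,0.0],
```

Request:
drive_tool --series '[[[0.37, -0.01, -0.01, 0, -0.75, -0.03, -0.16], [0.37, -0.01, 0, 0.01, -0.75, 0, 0], [0.37, -0.01, -0.01, 0, -0.75, 0, 0], [0.37, -0.01, -0.01, 0, -0.75, 0, 0], [0.37, -0.01, 0, 0, -0.75, 0, 0], [0.37, -0.01, -0.01, 0, -0.75, 0, 0], [0.37, -0.01, -0.01, 0, -0.75, 0, 0], [0.37, 0, -0.01, 0, -0.75, 0, 0], [0.37, 0, 0, 0, -0.5, 0, 0], [0.37, 0, 0, 0, 0, 0, 0]]]'

```text
t: 25.75
position: [0.5635, 0.092, 0.1137]
tool_rot: [[-0.006, -0.903, -0.429], [-0.0, -0.429, 0.903], [-1.0, 0.005, 0.002]]
ft_force: [-0.3, -0.6, -0.7]
gripper_width: 0.317
```

```bash
python3 kn.py 5 .10; python3 - <<'E'
from workcell import env
import numpy as np,cv2
q=env.snapshot("scene");np.savez("scene9.npz",**q);x0,y0=(220,190)
cv2.imwrite(f"pics/scene9.png",cv2.resize(q["img"][y0:y0+90,x0:x0+110,::-1],None,fx=7,fy=6.5,interpolation=2))
q=env.snapshot("top");x0,y0=(150,140)
cv2.imwrite(f"pics/top9.png",cv2.resize(q["img"][y0:y0+90,x0:x0+130,::-1],None,fx=6,fy=6,interpolation=2))
E
```

```text
yaw 2.0144805662543157 -> 2.010397848172106 j6 -1.9679566072705155 [0.56346925 0.09202411 0.11373993] [0.56658096 0.09209775]
[0.37,0.02,0.0,0.0,0.01,0.02,-0.05],
[0.37,0.03,-0.01,0.0,0.01,0.0,0.0],
[0.37,0.02,0.0,-0.01,0.0,0.0,0.0],
[0.37,0.02,-0.01,0.0,0.01,0.0,0.0],
[0.37,0.02,0.0,0.0,0.01,0.0,0.0],
```

View pics/scene9.png

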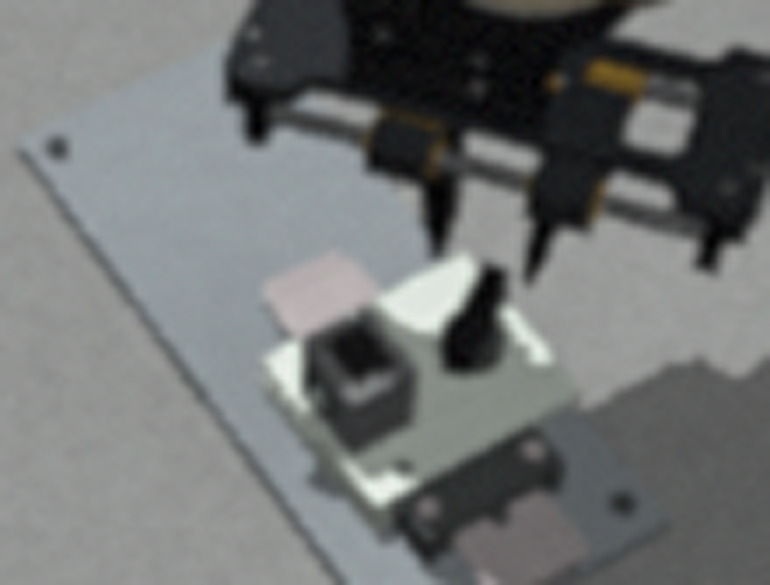

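View pics/top9.png

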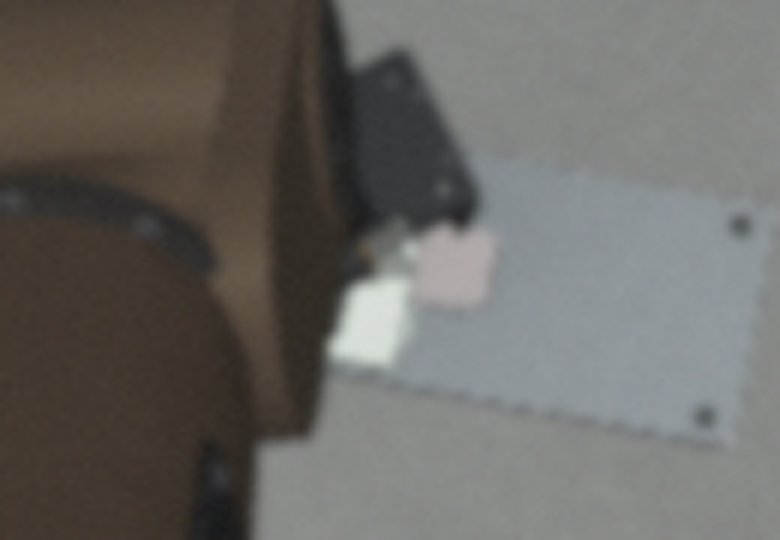

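The scene view shows the carrier square against the stop and the fingers either side of the knob bar (at about (478,310)). Before descending, I'll overlay the predicted knob.

```bash
cat > ov9.py <<'E'
from h import *
import sys
fn,out,ang=sys.argv[1],sys.argv[2],float(sys.argv[3])
rs=np.array([.5861,.0337,1.3591]); x0,y0,k=245,205,9
im=cv2.resize(np.load(fn)["img"][y0:y0+65,x0:x0+85,::-1],None,fx=k,fy=k,interpolation=2)
def seg(P,col,cl=True):
    q=((proj("scene",P)+.5-[x0,y0])*k-.5).astype(int); cv2.polylines(im,[q.reshape(-1,1,2)],cl,col,1)
def box(cx,cy,hx,hy,z): return np.array([[cx-hx,cy-hy,z],[cx+hx,cy-hy,z],[cx+hx,cy+hy,z],[cx-hx,cy+hy,z]])
cc=T(rs,[.0545,0,0])[0]; c=[cc[0],cc[1],rs[2]]
seg(T(c,box(0,.0065,.04,.049,.038)),(0,0,255))
for z in(.084,.038): seg(T(c,box(0,-.022,.018,.015,z)),(0,255,0))
kp=T(c,[0,.0311,0])[0]
for z in(.076,.048): seg(T([kp[0],kp[1],c[2]+ang],box(0,0,.006,.021,z)),(255,255,0))
cv2.imwrite(out,im)
E
python3 ov9.py scene9.npz pics/ov9.png .65
```

```text
(no output)
```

View pics/ov9.png

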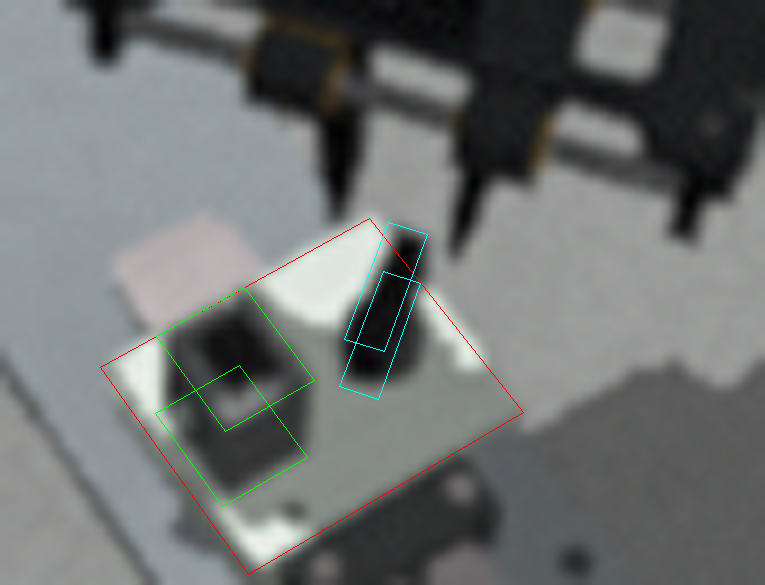

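Request:
drive_tool --series '[[[0.37, 0.05, -0.01, 0, 0, 0.02, -0.05], [0.37, 0.08, -0.01, -0.01, 0, 0, 0], [0.37, 0.08, -0.01, 0, 0, 0, 0], [0.37, 0.08, 0, 0, 0, 0, 0], [0.37, 0.08, 0, 0, 0, 0, 0], [0.37, 0.06, 0, 0, 0, 0, 0], [0.37, 0.03, 0, 0, 0, 0, 0], [0.37, 0, 0, 0, 0, 0, 0], [0.37, 0, 0, 0, 0, 0, 0], [0.37, 0, 0, 0, 0, 0, 0]]]'

```text
t: 27.1
position: [0.5673, 0.0925, 0.0542]
tool_rot: [[-0.0, -0.904, -0.427], [-0.0, -0.427, 0.904], [-1.0, 0.0, 0.0]]
ft_force: [0.8, -0.2, -0.6]
gripper_width: 0.316
```

```bash
python3 kn.py 3 .046; python3 st.py; python3 - <<'E'
from workcell import env
import numpy as np,cv2
q=env.snapshot("scene");np.savez("scene10.npz",**q);x0,y0=(240,200)
cv2.imwrite(f"pics/scene10.png",cv2.resize(q["img"][y0:y0+70,x0:x0+90,::-1],None,fx=8,fy=8,interpolation=2))
E
```

```text
yaw 2.011797136017406 -> 2.010397848172106 j6 -1.9648337607419715 [0.56731121 0.0925106  0.05415668] [0.56658096 0.09209775]
[0.37,0.023,0.002,0.0,0.0,0.0,0.0],
[0.37,0.022,0.003,0.0,0.01,0.0,0.0],
[0.37,0.023,0.002,-0.001,0.0,0.0,0.0],
t 27.1 tcp rail [55.06 30.67] z 54.16 yaw-rail deg 37.32 F rail [-0.07 -0.83] -0.64 T [ 0.108  0.008 -0.037] w mm 30.1 tilt [-0.0004 -0.0001] j6 -1.96
```

View pics/scene10.png

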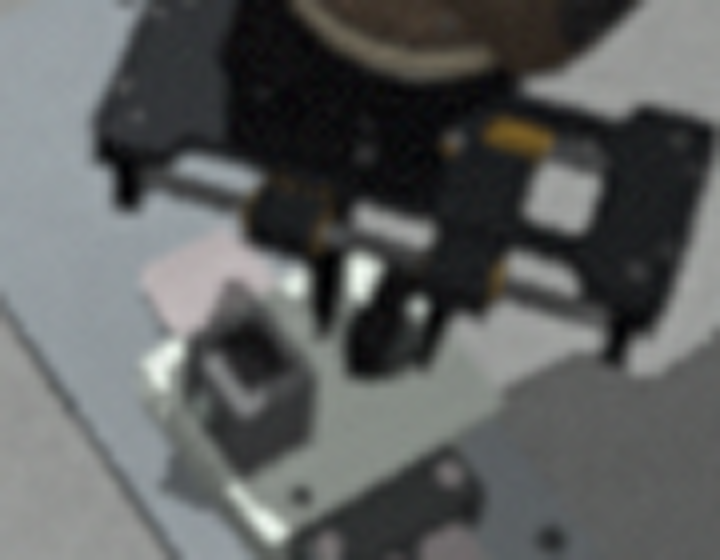

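Request:
drive_tool --series '[[[0.37, 0.02, 0, 0, 0, 0, 0], [0.37, 0.02, 0, 0, 0, 0, 0], [0.37, 0.015, 0, 0, 0, 0, 0], [0.5, 0, 0, 0, 0, 0, 0], [0.65, 0, 0, 0, 0, 0, 0], [0.75, 0, 0, 0, 0, 0, 0], [1, 0, 0, 0, 0, 0, 0], [1, 0, 0, 0, 0, 0, 0], [1, 0, 0, 0, 0, 0, 0], [1, 0, 0, 0, 0, 0, 0]]]' --grip_force 10

```text
t: 28.4
position: [0.5675, 0.0923, 0.0473]
tool_rot: [[0.0, -0.904, -0.427], [-0.0, -0.427, 0.904], [-1.0, -0.0, -0.0]]
ft_force: [1.0, -1.5, -0.5]
gripper_width: 0.252
```

```bash
python3 st.py
```

```text
t 28.4 tcp rail [54.91 30.47] z 47.3 yaw-rail deg 37.32 F rail [-1.21 -1.31] -0.45 T [-0.078  0.01  -0.046] w mm 23.9 tilt [ 0.0002 -0.0003] j6 -1.96
```

Request:
drive_tool --series '[[[1, 0, 0, 0, 0, 0, 0], [1, 0, 0, 0, 0, 0, 0], [1, 0, 0, 0, 0, 0, 0], [1, 0, 0, 0, 0, 0, 0], [1, 0, 0, 0, 0, 0, 0], [1, 0, 0, 0, 0, 0, 0], [1, 0, 0, 0, 0, 0, 0], [1, 0, 0, 0, 0, 0, 0], [1, 0, 0, 0, 0, 0, 0], [1, 0, 0, 0, 0, 0, 0]]]' --grip_force 15

```text
t: 29.65
position: [0.5679, 0.0923, 0.0483]
tool_rot: [[0.001, -0.905, -0.426], [-0.0, -0.426, 0.905], [-1.0, -0.001, -0.001]]
ft_force: [0.8, -1.3, -0.0]
gripper_width: 0.135
```

```bash
python3 st.py;python3 - <<'E'
from workcell import env
import numpy as np,cv2
q=env.snapshot("scene");np.savez("scene10.npz",**q);x0,y0=(240,200)
cv2.imwrite(f"pics/scene11.png",cv2.resize(q["img"][y0:y0+70,x0:x0+90,::-1],None,fx=8,fy=8,interpolation=2))
E
```

```text
t 29.65 tcp rail [54.98 30.05] z 48.32 yaw-rail deg 37.29 F rail [-1.13 -1.1 ] -0.05 T [-0.103  0.125 -0.138] w mm 12.8 tilt [ 0.0015 -0.0002] j6 -1.96
```

View pics/scene11.png

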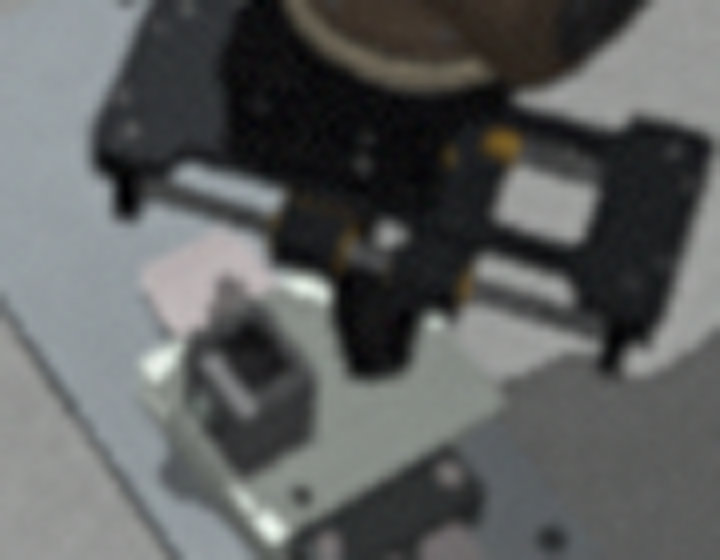

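The bar is gripped (12.8 mm opening). I'll firm up the grip and turn clockwise about 20° (free range).

Request:
drive_tool --series '[[[1, 0, 0, 0, 0, 0, 0], [1, 0, 0, 0, 0, 0, 0], [1, 0, 0, 0, 0.4, 0, 0], [1, 0, 0, 0, 0.4, 0, 0], [1, 0, 0, 0, 0.4, 0, 0], [1, 0, 0, 0, 0.4, 0, 0], [1, 0, 0, 0, 0.4, 0, 0], [1, 0, 0, 0, 0.4, 0, 0], [1, 0, 0, 0, 0.4, 0, 0], [1, 0, 0, 0, 0.2, 0, 0]]]' --grip_force 40

```text
t: 30.95
position: [0.5681, 0.0926, 0.0483]
tool_rot: [[0.002, -0.993, -0.121], [-0.001, -0.121, 0.993], [-1.0, -0.002, -0.001]]
ft_force: [0.1, -1.1, 0.4]
gripper_width: 0.121
```

```bash
python3 st.py
```

```text
t 30.95 tcp rail [55.29 29.9 ] z 48.32 yaw-rail deg 18.99 F rail [-1.05 -0.3 ] 0.41 T [-0.058  0.041  0.15 ] w mm 11.5 tilt [ 0.002  -0.0011] j6 -1.64
```

Request:
drive_tool --series '[[[1, 0, 0, 0, 0.15, 0, 0], [1, 0, 0, 0, 0.15, 0, 0], [1, 0, 0, 0, 0.15, 0, 0], [1, 0, 0, 0, 0.15, 0, 0], [1, 0, 0, 0, 0.15, 0, 0], [1, 0, 0, 0, 0.15, 0, 0], [1, 0, 0, 0, 0.15, 0, 0], [1, 0, 0, 0, 0.15, 0, 0], [1, 0, 0, 0, 0.15, 0, 0], [1, 0, 0, 0, 0.15, 0, 0]]]'

```text
t: 32.2
position: [0.5681, 0.0924, 0.0483]
tool_rot: [[0.002, -0.999, 0.045], [-0.001, 0.045, 0.999], [-1.0, -0.002, -0.001]]
ft_force: [-0.4, -2.3, 0.7]
gripper_width: 0.123
```

```bash
python3 st.py
```

```text
t 32.2 tcp rail [55.1  29.87] z 48.33 yaw-rail deg 9.48 F rail [-2.33 -0.05] 0.69 T [-0.215  0.15   0.106] w mm 11.7 tilt [ 0.002  -0.0014] j6 -1.48
```

Request:
drive_tool --series '[[[1, 0, 0, 0, 0.12, 0, 0], [1, 0, 0, 0, 0.12, 0, 0], [1, 0, 0, 0, 0.12, 0, 0], [1, 0, 0, 0, 0.12, 0, 0], [1, 0, 0, 0, 0.12, 0, 0], [1, 0, 0, 0, 0.12, 0, 0], [1, 0, 0, 0, 0.12, 0, 0], [1, 0, 0, 0, 0.12, 0, 0], [1, 0, 0, 0, 0.12, 0, 0], [1, 0, 0, 0, 0.12, 0, 0]]]'

```text
t: 33.45
position: [0.5678, 0.0923, 0.0483]
tool_rot: [[0.001, -0.984, 0.178], [-0.002, 0.178, 0.984], [-1.0, -0.002, -0.001]]
ft_force: [-1.0, -2.7, 1.0]
gripper_width: 0.125
```

```bash
python3 st.py
```

```text
t 33.45 tcp rail [54.99 30.13] z 48.33 yaw-rail deg 1.79 F rail [-2.87  0.45] 1.04 T [-0.317  0.164  0.288] w mm 11.9 tilt [ 0.0015 -0.0016] j6 -1.34
```

Request:
drive_tool --series '[[[1, 0, 0, 0, 0.05, 0, 0], [1, 0, 0, 0, 0.05, 0, 0], [1, 0, 0, 0, 0.05, 0, 0], [1, 0, 0, 0, 0.05, 0, 0], [1, 0, 0, 0, 0.05, 0, 0], [1, 0, 0, 0, 0, 0, 0], [1, 0, 0, 0, 0, 0, 0], [1, 0, 0, 0, 0, 0, 0], [1, 0, 0, 0, 0, 0, 0], [1, 0, 0, 0, 0, 0, 0]]]'

```text
t: 34.7
position: [0.5678, 0.0923, 0.0483]
tool_rot: [[0.001, -0.979, 0.206], [-0.002, 0.206, 0.979], [-1.0, -0.002, -0.001]]
ft_force: [0.9, -2.3, 1.8]
gripper_width: 0.122
```

```bash
python3 st.py
```

```text
t 34.7 tcp rail [54.93 30.15] z 48.34 yaw-rail deg 0.18 F rail [-2.06 -1.31] 1.77 T [-0.333  0.133  0.258] w mm 11.6 tilt [ 0.0014 -0.0016] j6 -1.31
```

Request:
drive_tool --series '[[[1, 0, 0, 0, 0.07, 0, 0], [1, 0, 0, 0, 0.07, 0, 0], [1, 0, 0, 0, 0.07, 0, 0], [1, 0, 0, 0, 0.07, 0, 0], [1, 0, 0, 0, 0.07, 0, 0], [1, 0, 0, 0, 0.07, 0, 0], [1, 0, 0, 0, 0.07, 0, 0], [1, 0, 0, 0, 0, 0, 0], [1, 0, 0, 0, 0, 0, 0], [1, 0, 0, 0, 0, 0, 0]]]'

```text
t: 35.95
position: [0.5678, 0.0923, 0.0483]
tool_rot: [[0.001, -0.966, 0.259], [-0.002, 0.259, 0.966], [-1.0, -0.002, -0.001]]
ft_force: [-1.4, -2.4, 0.8]
gripper_width: 0.122
```

```bash
python3 st.py
```

```text
t 35.95 tcp rail [54.95 30.19] z 48.32 yaw-rail deg -2.93 F rail [-2.66  0.91] 0.79 T [-0.36   0.174  0.414] w mm 11.6 tilt [ 0.0014 -0.0019] j6 -1.26
```

Request:
drive_tool --series '[[[1, 0, 0, 0, 0.02, 0, 0], [1, 0, 0, 0, 0, 0, 0], [1, 0, 0, 0, 0, 0, 0], [1, 0, 0, 0, 0, 0, 0], [1, 0, 0, 0, 0, 0, 0], [1, 0, 0, 0, 0, 0, 0], [1, 0, 0, 0, 0, 0, 0], [1, 0, 0, 0, 0, 0, 0], [1, 0, 0, 0, 0, 0, 0], [1, 0, 0, 0, 0, 0, 0]]]'

```text
t: 37.2
position: [0.5678, 0.0923, 0.0483]
tool_rot: [[0.001, -0.965, 0.261], [-0.002, 0.261, 0.965], [-1.0, -0.002, -0.001]]
ft_force: [-1.7, -2.6, 1.3]
gripper_width: 0.122
```

```bash
python3 st.py
```

```text
t 37.2 tcp rail [54.95 30.2 ] z 48.29 yaw-rail deg -3.05 F rail [-2.9  1.1] 1.27 T [-0.382  0.128  0.377] w mm 11.6 tilt [ 0.0013 -0.0019] j6 -1.26
```

Torque about 0.39 Nm against 0.11–0.15 free, so roughly 0.25 more: firmly tight. Release and lift.

Request:
drive_tool --series '[[[0.6, 0, 0, 0, 0, 0, 0], [0.4, 0, 0, 0, 0, 0, 0], [0.3, 0, 0, 0, 0, 0, 0], [0.3, 0, 0, 0, 0, 0, 0], [0.3, 0, 0, 0, 0, 0, 0], [0.3, -0.05, 0, 0, 0, 0, 0], [0.3, -0.15, 0, 0, 0, 0, 0], [0.3, -0.25, 0, 0, 0, 0, 0], [0.3, -0.3, 0, 0, 0, 0, 0], [0.3, -0.3, 0, 0, 0, 0, 0]]]'

```text
t: 38.45
position: [0.5668, 0.0929, 0.1768]
tool_rot: [[-0.003, -0.965, 0.263], [-0.001, 0.263, 0.965], [-1.0, 0.002, -0.002]]
ft_force: [0.1, -0.3, 0.7]
gripper_width: 0.348
```

Request:
drive_tool --series '[[[0.3, -0.2, 0.1, 0, 0, 0, 0], [0.3, 0, 0.3, 0, 0, 0, 0], [0.3, 0, 0.3, 0, 0, 0, 0], [0.3, 0, 0.3, 0, 0, 0, 0], [0.3, 0, 0.2, -0.3, 0, 0, 0], [0.3, 0, 0, -0.4, 0, 0, 0], [0.3, 0, 0, -0.4, 0, 0, 0], [0.3, 0, 0, -0.4, 0, 0, 0], [0.3, 0, 0, 0, 0, 0, 0], [0.3, 0, 0, 0, 0, 0, 0]]]'

```text
t: 39.7
position: [0.3756, -0.0458, 0.2083]
tool_rot: [[0.01, -0.965, 0.262], [-0.001, 0.262, 0.965], [-1.0, -0.01, 0.002]]
ft_force: [0.0, -0.3, -0.5]
gripper_width: 0.352
```

```bash
python3 st.py;python3 - <<'E'
from workcell import env
import numpy as np,cv2
for n in("scene","top"):
    q=env.snapshot(n);np.savez(n+"12.npz",**q)
    cv2.imwrite(f"pics/{n}12.png",cv2.resize(q["img"][:,:,::-1],(800,600),interpolation=2))
E
python3 ov9.py scene12.npz pics/ov12.png -0.05
```

```text
t 39.7 tcp rail [-120.28  189.3 ] z 208.26 yaw-rail deg -3.13 F rail [-0.31 -0.07] -0.45 T [0.009 0.021 0.004] w mm 33.4 tilt [ 0.0101 -0.0009] j6 -1.61
```

View pics/ov12.png

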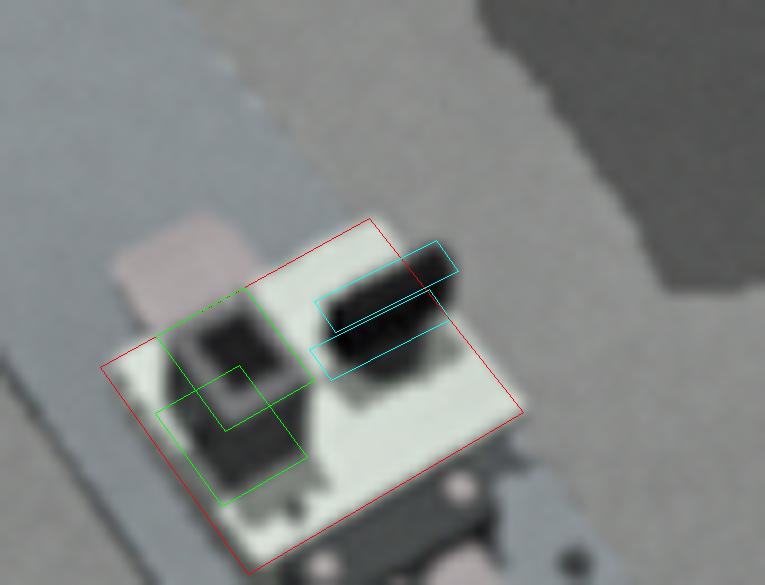

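View pics/top12.png

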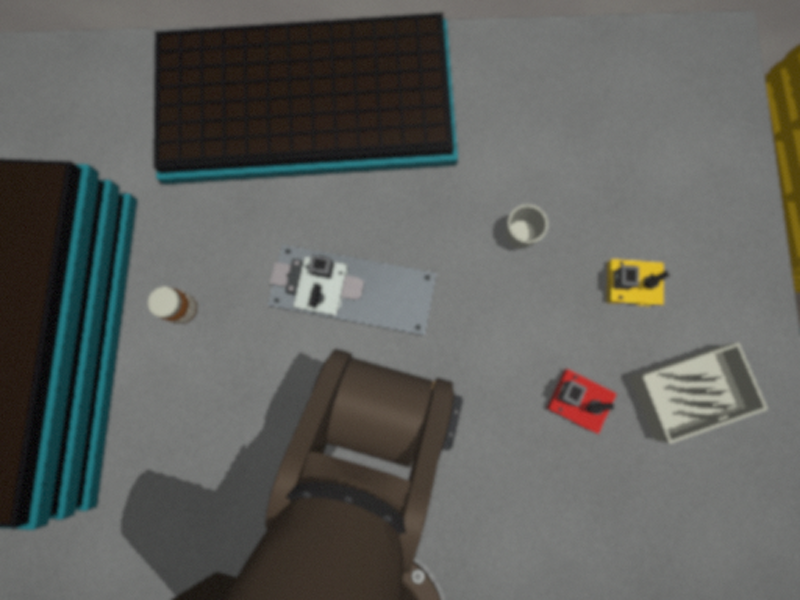

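The carrier is at the stop, square, with the knob turned; the other objects are where they were. One close check of the gap and squareness in the z = 38 mm plane.

```bash
python3 - <<'E'
from rect import *
out=[]
for n,r in(("top",np.load('fit.npz')['rail']),("scene",rs)):
    O=T(r,[0,-.06,.038])[0]; U=T([0,0,r[2]],[1,0,0])[0]; V=T([0,0,r[2]],[0,1,0])[0]
    out.append(rect(n,np.load(n+"12.npz")["img"],O,U,V,130,130,.33)[:,:,::-1])
im=np.hstack(out); cv2.imwrite("pics/rect12.png",im); print(im.shape)
E
```

```text
(393, 786, 3)
```

View pics/rect12.png

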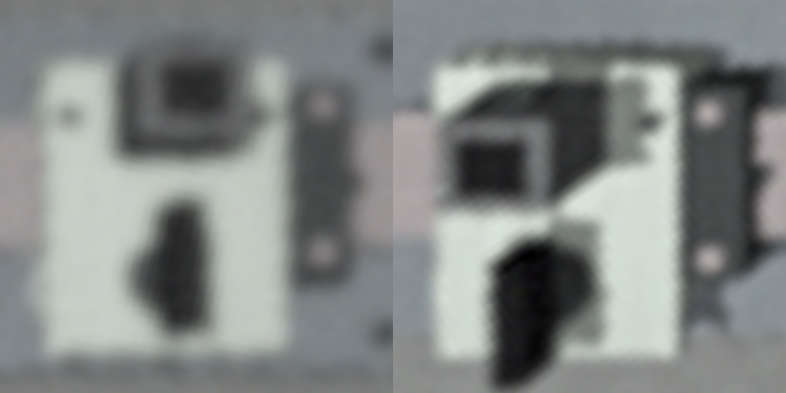

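Edges are parallel and the carrier meets the stop in both views. Handing in.

```bash
python3 -c "
from workcell import env
print(env.hand_in())"
```

```text
the job is handed in; nothing more can be done
None
```

I slid the grey carrier onto the rail, brought it against the stop, tightened its clamp knob and handed the job in at about 40 s. No verdict was given.

- **Stop:** the carrier slid on with about 3 N of drag. At the stop the force rose to about 10 N with only 0.1 mm more movement.
- **Knob:** I turned it clockwise about 0.70 rad, until the torque read about 0.38–0.41 Nm. It had read 0.11–0.15 Nm while free, so that is roughly 0.25 Nm more: past the 0.2 Nm mark for tight and below the 0.4 Nm limit.
- **Last pictures:** the carrier is square to the rail. In the scene view it meets the stop with no gap. The top view shows a blurred line of about 2 mm between them, which I took for the edge of the block.
- **Surroundings:** the arm is clear of everything. The jar and cup are where they were. The dibber is not visible in the final top view because the arm covers it, and I did not check the final full scene picture for it. No move went near it at bench height.
- **Disagreements:** just before I slid the carrier on, my first by-eye check put it about 1 mm off the rail's centre line to the wrong side. A sharper measurement agreed with the arm's own position, so I corrected it before it went on the rail. The two cameras also disagreed by up to 3 mm on the starting positions.

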